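Balance check with ring weights, then stow them on the carrier

ROBOT

A 7-joint arm with a two-finger parallel gripper is mounted at the origin on a cart in front of the work surface, level with it; the furniture and walls round the work are solid. World frame = base frame: x ahead of the robot, y to its left, z up, the work surface at z = 0. Lengths are in mm, angles in rad, forces in N, time in s.
With the tool pointing down it reaches from about 400 to 875 mm from the base axis. Payload 4.4 kg.
Tool frame: the origin (TCP) lies at the very end of the fingers, on their centre line; the grasp point (between the pads) lies 19 mm behind it; z points along the fingers, y is the line along which they close (so a half turn about z gives the same grasp; the last joint's range is limited). The gripper opens to 85 mm and grips with 20 to 120 N. Pads are 22 mm wide; open, the fingers measure 114 mm over their backs; the gripper's body (76 mm by 85 mm) begins 54 mm behind the grasp point. The pads swing forward as they close: fully open they stand 13 mm farther back than shut.
Start: joints at [-1.19, 0.628, 0.038, 1.517, -0.027, 0.996, -0.02], TCP at [280.833, 586.217, 231.313] pointing down, gripper open.
Joint ranges: [-3.06, 3.06], [-0.37, 2.12], [-1.25, 1.32], [0.18, 2.47], [-1.1, 4.24], [0.23, 1.98], [-2.94, 2.94]. Speed limits (rad/s): [2.57, 2.57, 3.14, 3.14, 3.14, 3.14, 3.14].

INTERFACE

Orientations are given as [roll, pitch, yaw] about the fixed x, y, z axes, in that order (R = Rz(yaw) Ry(pitch) Rx(roll)).
In Python, from cell import sensors, get_image, camera_params, order gives the robot as it stands.
- The arm moves only by the shell command python3 -m inch 'ROWS' [OPENING]. ROWS is JSON, a list that holds one entry, the list of rows, each a list of 4 numbers: the shift along the tool's x, y, z in cm, then the turn about the tool's z in degrees. A call has 1 to 8 rows; each row is the pose to reach, as a shift and turn from the pose commanded when the call began, along the tool's axes at that moment; what a row does not reach only later rows make up. A row lasts 1/12 s, in which the tool goes at most 41.7 mm and 7.16 degrees, less where a joint would pass 70% of its speed; a pose out of reach is approached as far as the arm can. A call with a gripper value outside its range is refused whole. OPENING is the finger opening in cm, from 0 to 8.54, set as the call begins (- or left out, the last holds). The fingers move at their own pace and stop on an object; the grip force is fixed at half the most. Time passes only in rows, so rows that repeat a pose let the fingers close. It gives the time, the measured TCP pose, the force, the opening and the grip force at its end, in the units of the state.
- sensors.read_state(): the state, without advancing time (a new reading comes with each control period).
- get_image(name): name is "side" or "top"; returns the picture (384x512x3 uint8, blue, green, red); there is no depth.
- camera_params(name): a dict with "mtx" (3x3 intrinsics, pixels), "rvec" (rotation vector, rad) and "tvec" (3), from world to camera coordinates, as OpenCV has them. Camera axes: x right, y down, z forward; pixel columns grow to the right and rows downward; lengths in mm; the calibration is good to about 2 mm. A picture is of the moment at which its call begins. camera_params takes no time and is no camera call.
- order.finish_job(): hands the job in; it is judged then, once.
The state is a dict: "clock": time; "qpos": joint angles; "qd": joint speeds; "tau": joint torques, N m; "eef_pos": TCP position; "tool_rot": TCP orientation; "force": force on the tool from outside, world axes, zero at the start; "torque": the same for the moment, N m; "width": finger opening in mm; "gripper_force": force on a finger pad.
Only numpy, scipy, OpenCV 4.12 (cv2) and the standard library are available. Lean on these libraries where they do the work, as an engineer would, in place of code of your own. Each camera call takes 0.05 s, during which the arm holds its last target. There are 200 camera calls.

TASK

Do the daily check of the balance: the largest ring weight lies in the tray under mounted specimens, so first move those aside onto the free floor of the tray, standing flat. Then take the ring weights that are there one at a time, largest first: set each gently, alone, in the middle of the balance pan, let go and leave it there for two seconds so that the reading settles, then put it straight onto the post of the weight carrier, so that they lie stacked largest at the bottom. When all are on the post, drop the red locking collar over the post on top of them; leave the marker, the loupe and the tweezers where they lie and do not press the pan down hard.

Things in the scene. Friction and masses are not known exactly. Their poses are not given: they have to be found in the camera images.
- balance: top-loading laboratory balance, white housing 210 mm deep (x) by 170 mm wide (y), fixed on the bench; origin under the middle of the housing, its x axis points away from the display at the front; housing top 55 mm above the bench
- pan_centre (a point): middle of the top face of the round steel balance pan, 112 mm in diameter and 4 mm thick, with two turned rings (57 and 101 mm across) about its middle; 33 mm behind (balance +x) the middle of the housing and 72 mm above the bench when empty; it moves with the pan
- pan (a joint): how far the sprung pan has sunk, m: about 0 when empty, 1.6 mm per 100 g (so 4.9 mm under the large, 3.3 mm under the medium, 1.6 mm under the small weight); well damped; the stop is at 12 mm, and more than 11 mm is overload
- carrier: weight carrier, fixed on the bench: dark steel disc 84 mm in diameter and 12 mm thick with an upright steel post 12 mm in diameter on its axis; origin at the middle of its underside; the post rises 64 mm above the disc, to 76 mm above the bench, its top 8 mm tapered to a tip about 4 mm wide; z up along the post
- tray: open dark grey plastic tray, 135 mm (x) by 250 mm (y) outside, walls 3 mm thick and 20 mm high (rim bead to 23 mm), floor 3 mm thick; fixed on the bench; origin at the middle of its underside
- weight_large: large ring weight, 300 g, stainless steel disc 56 mm in diameter and 16 mm high with a 16 mm through hole; origin at the middle of its underside, z up along the hole; at the start it lies flat on the floor of the tray under one or two specimens
- weight_medium: medium ring weight, 200 g, stainless steel, 48 mm in diameter, 14 mm high, 16 mm through hole; origin at the middle of its underside; lies flat on the bench at the start; may be absent
- weight_small: small ring weight, 100 g, stainless steel, 40 mm in diameter, 12 mm high, 16 mm through hole; origin at the middle of its underside; lies flat on the bench at the start; may be absent (at least one of the medium and the small one is there)
- collar: red ribbed locking collar, about 30 g, 32 mm in diameter, 16 mm high, 16 mm through hole; origin at the middle of its underside; lies flat on the bench at the start
- specimen_red: mounted specimen, red resin cylinder 32 mm in diameter and 19 mm high, about 22 g; origin at the middle of its underside, z up; at the start it stands on the large weight, off its middle; may be absent
- specimen_green: mounted specimen, green resin cylinder 30 mm in diameter and 21 mm high, about 22 g; origin at the middle of its underside, z up; at the start it stands on the large weight, off its middle on the side away from the red one; may be absent
- marker: black marker pen 136 mm long lying on the bench beside the balance; origin under its middle; leave it alone
- loupe: black stand loupe, 39 mm in diameter, 24 mm high; origin at the middle of its underside; leave it alone
- tweezers: steel tweezers 132 mm long lying on the bench; origin under their middle; leave them alone
Mind the look-alikes: they are no part of the job. Leave any blue or orange look-alike of the collar alone.

How it is judged:
By the outcome, as a careful person would: the job done as asked, in the order asked, and still so for the second after the job is handed in, with the robot touching nothing.
Of weight_medium, weight_small only 1 to 2 are there at a start; the rules pass over those that are not, and their reading is None.
Of specimen_red, specimen_green only 1 to 2 are there at a start; the rules pass over those that are not, and their reading is None.
At some moment in a run one of weight_medium, weight_small, collar may be knocked a few centimetres aside while the robot is not near it.
It also fails if it takes over 210 s, if anything falls off the work surface, if the arm or the gripper's body presses on something with over 40 N, if the wrist force passes 120 N, or if a joint passes its speed limit or range.

## Working session

There is one attempt and no reset: what is moved stays moved. The work goes in short steps, Python scripts to look and compute and a shell command to move; the robot and the scene stay as the last step left them, time stands still between calls to the robot, and variables do not carry over. Pictures are saved under pics/ and viewed, at most 14 in all, crops included, and the job is handed in when it is done.

```bash
ls; mkdir -p pics; python3 - <<'E'
from cell import sensors,get_image,camera_params
import cv2
s=sensors.read_state();print(s['clock'],s['eef_pos'],s['tool_rot'],s['width'],s['force'])
for n in("top","side"):
    cv2.imwrite(f"pics/{n}0.png",cv2.resize(get_image(n),(800,600),interpolation=cv2.INTER_CUBIC));p=camera_params(n);print({k:v.tolist() if hasattr(v,'tolist') else v for k,v in p.items()})
E
```

```text
pics
0.0 [280.56429083 585.64619595 230.38986245] [-3.13970220e+00  3.00309227e-05  2.69478248e+00] 85.40557741123834 [ 0.0900197  -0.09139513  0.39148024]
{'mtx': [[462.6935699373849, 0.0, 261.2841386897321], [0.0, 462.6935699373849, 189.86397025787932], [0.0, 0.0, 1.0]], 'rvec': [2.1124400132489085, -2.1482143293839755, 0.19176785151372955], 'tvec': [-29.92740040117598, 558.264771313744, 1528.6571732586488]}
{'mtx': [[373.371539739157, 0.0, 258.0131845279672], [0.0, 373.371539739157, 185.79275241645252], [0.0, 0.0, 1.0]], 'rvec': [2.237318164291696, -0.06565653588114424, 0.044313760677005945], 'tvec': [-576.009932367989, 53.94296654078553, 1004.5895657605483]}
```

View pics/top0.png

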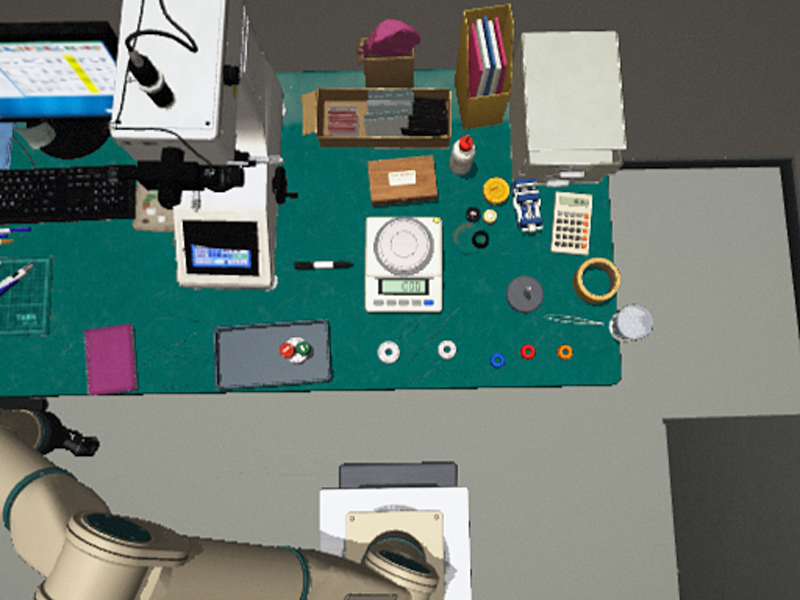

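View pics/side0.png

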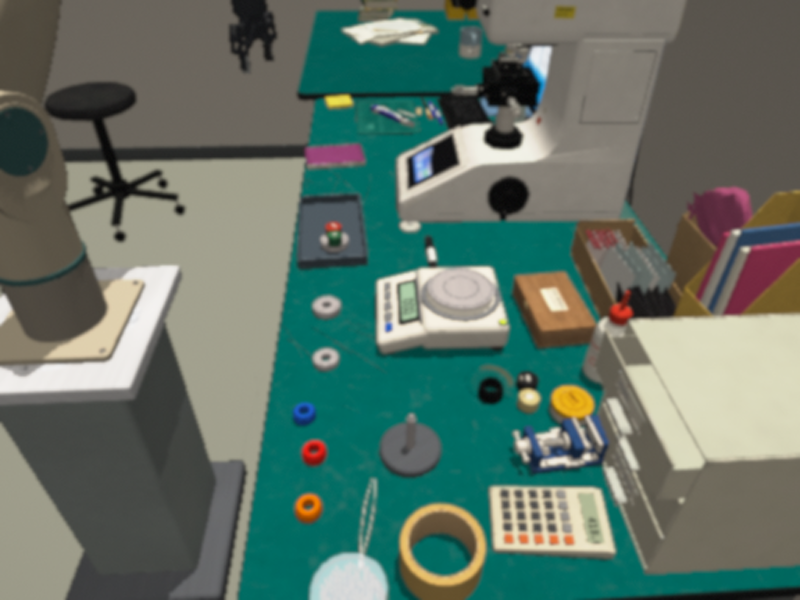

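The top view shows the tray at (216–330, 328–385) with red (288,350) and green (305,349) on the large weight. The medium weight is at (388,352), small at (447,350), collar at (528,352), post at (525,293) and pan at (404,245). The blue and orange rings are look-alikes.

```bash
cat > h.py <<'E'
import numpy as np,cv2
from cell import sensors,get_image,camera_params
from scipy.optimize import least_squares
P={n:camera_params(n) for n in("top","side")}
def proj(n,X):
    p=P[n];return cv2.projectPoints(np.float64(X).reshape(-1,3),np.float64(p['rvec']),np.float64(p['tvec']),np.float64(p['mtx']),None)[0].reshape(-1,2)
def back(n,uv,z):
    p=P[n];R=cv2.Rodrigues(np.float64(p['rvec']))[0];t=np.float64(p['tvec']).ravel()
    d=R.T@np.linalg.inv(p['mtx'])@np.array([uv[0],uv[1],1.]);c=-R.T@t
    return c+d*(z-c[2])/d[2]
def hullc(n,x,y,z,r,h):
    a=np.linspace(0,2*np.pi,60,endpoint=False);C=np.c_[x+r*np.cos(a),y+r*np.sin(a)]
    q=cv2.convexHull(proj(n,np.r_[np.c_[C,0*a+z],np.c_[C,0*a+z+h]]).astype(np.float32))
    m=cv2.moments(q);return np.array([m['m10'],m['m01']])/m['m00'],m['m00']
def mask(im,kind):
    H,S,V=[c.astype(int) for c in cv2.split(cv2.cvtColor(im,cv2.COLOR_BGR2HSV))]
    return {'red':((H<6)|(H>172))&(S>130)&(V>70),'steel':(S<90)&(V>105),'dark':(S<60)&(V>30),'green':(H>50)&(H<85)&(S>90)&(V>50),
      'white':(S<60)&(V>150)}[kind].astype(np.uint8)
def blob(im,kind,uv,rad):
    m=mask(im,kind);w=np.zeros_like(m);cv2.circle(w,(int(uv[0]),int(uv[1])),rad,1,-1);m*=w
    k,l,s,c=cv2.connectedComponentsWithStats(m)
    if k<2:return None,0
    i=1+np.argmax(s[1:,4]);q=cv2.convexHull(np.argwhere(l==i)[:,::-1].astype(np.float32));M=cv2.moments(q)
    return np.array([M['m10'],M['m01']])/max(M['m00'],1e-6),M['m00']
def locate(ims,kind,seed,z,r,h,rad=None,verbose=1):
    "seed: world xy; fit from each camera alone, return dict"
    out={}
    for n,im in ims.items():
        c0,A=hullc(n,*seed,z,r,h)
        b,a=blob(im,kind,c0,rad or int(np.sqrt(A/np.pi)*1.9))
        if b is None: out[n]=None;continue
        f=least_squares(lambda p:hullc(n,p[0],p[1],z,r,h)[0]-b,seed,x_scale=10.)
        out[n]=[round(float(v),1) for v in f.x]+[round(a/A,2)]
    return out
def ims():return {n:get_image(n) for n in P}
def st():
    s=sensors.read_state();return s
def go(x,y,z,yawdeg=None):
    s=st();p=s['eef_pos'];rx,ry,rz=s['tool_rot']
    from scipy.spatial.transform import Rotation as R
    d=R.from_euler('xyz',[rx,ry,rz]).as_matrix().T@(np.array([x,y,z])-p)/10
    t='' if yawdeg is None else ((-(yawdeg-np.degrees(rz))+180)%360-180)
    print('t%.1f'%s['clock'],'p',np.round(p,1),'yaw%.1f'%np.degrees(rz),'w%.1f'%s['width'],'F',np.round(s['force'],1),'gf',np.round(s['gripper_force'],1),'-> shift',np.round(d,2),'turn',t)
E
python3 - <<'E'
from h import *
I=ims()
k=.64
for name,uv,z in [('large',(297,352),19),('med',(388,352),7),('small',(447,350),6),('collar',(528,352),8),('car',(525,293),6),('pan',(404,245),72),('trayTL',(216,328),20),('trayBR',(330,385),20),('trayTR',(330,322),20),('post',(530,290),76)]:
    print(name,np.round(back('top',(uv[0]*k,uv[1]*k),z)[:2]))
def sd(uv,z):return back('top',(uv[0]*k,uv[1]*k),z)[:2]
print('med',locate(I,'steel',sd((388,352),7),0,24,14))
print('small',locate(I,'steel',sd((447,350),6),0,20,12))
print('collar',locate(I,'red',sd((528,352),8),0,16,16))
print('red',locate(I,'red',sd((288,350),30),19,16,19))
print('green',locate(I,'green',sd((305,349),30),19,15,21))
print('disc',locate(I,'dark',sd((525,293),6),0,42,12))
big=[cv2.resize(I['top'][200:260,130:220],(400,267),interpolation=cv2.INTER_CUBIC),cv2.resize(I['top'][165:225,300:390],(400,267),interpolation=cv2.INTER_CUBIC)]
b2=[cv2.resize(I['side'][120:180,180:270],(400,267),interpolation=cv2.INTER_CUBIC),cv2.resize(I['side'][255:315,220:310],(400,267),interpolation=cv2.INTER_CUBIC)]
cv2.imwrite('pics/c1.png',np.vstack([np.hstack(big),np.hstack(b2)]))
E
```

```text
large [444. 207.]
med [442.   7.]
small [ 444. -123.]
collar [ 436. -302.]
car [ 569. -302.]
pan [668. -32.]
trayTL [500. 386.]
trayBR [371. 134.]
trayTR [509. 134.]
post [ 563. -301.]
med {'top': [442.8, 7.4, 0.97], 'side': [441.7, 7.4, 0.82]}
small {'top': [446.0, -122.8, 0.93], 'side': [444.3, -116.2, 0.89]}
collar {'top': [438.5, -299.6, 0.78], 'side': [436.9, -299.0, 0.78]}
red {'top': [447.7, 229.3, 0.7], 'side': [439.9, 240.4, 0.12]}
green {'top': [452.4, 194.5, 0.68], 'side': [449.8, 191.8, 0.28]}
disc {'top': [568.7, -299.6, 0.89], 'side': [567.5, -295.1, 0.91]}
```

View pics/c1.png

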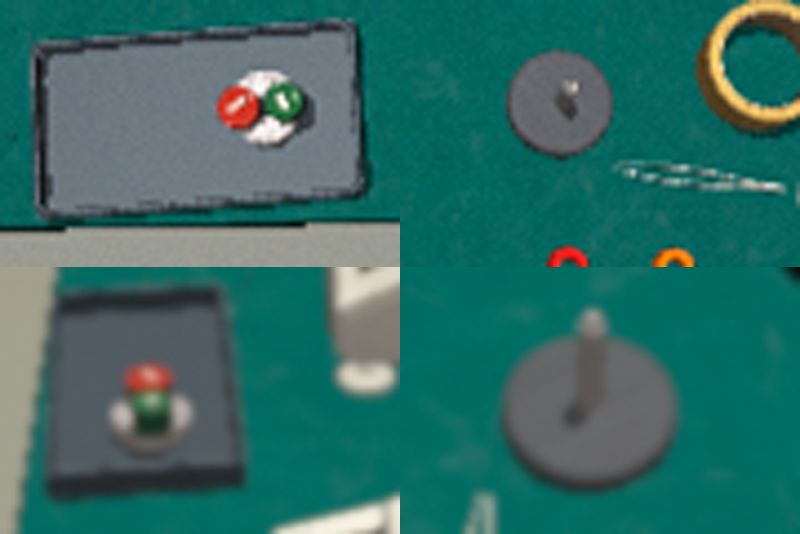

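```bash
python3 - <<'E'
from h import *
f=lambda n,u,v,z:print(n,np.round(back(n,(u,v),z)[:2],1))
s=4.444
print('red');f('top',130+238/s,200+107/s,38);f('side',180+149/s,120+(371-267)/s,38)
print('green');f('top',130+285/s,200+103/s,40);f('side',180+151/s,120+(399-267)/s,40)
print('large');f('top',130+268/s,200+107/s,19)
for u,v in((213,0),):pass
I=ims()
print('large hull',locate(I,'white',(440,210),3,28,16,rad=13))
print('post');f('top',338.3,184.4,74);f('side',263.2,266.2,74)
print('tray');[f('top',130+a/s,200+b/s,23) for a,b in((36,43),(353,25),(366,192),(40,214))]
# pan circles
g=I['top'];
for n,m in (('top',None),('side',None)):
    pr=proj(n,[[668,-32,72]])[0];print(n,'pan px',pr)
im=np.vstack([cv2.resize(I['top'][130:190,230:290],(400,400),interpolation=cv2.INTER_CUBIC)])
x,y=map(int,proj('side',[[668,-32,72]])[0]);im2=cv2.resize(I['side'][y-30:y+30,x-45:x+45],(600,400),interpolation=cv2.INTER_CUBIC);print(x,y)
cv2.imwrite('pics/c2.png',cv2.resize(np.hstack([im,im2]),(800,320)))
E
```

```text
red
top [446.3 226.1]
side [449.6 234.3]
green
top [448.6 190. ]
side [452.4 194. ]
large
top [447.9 206.1]
large hull {'top': [432.2, 207.6, 0.15], 'side': [469.8, 224.5, 0.05]}
post
top [ 567.7 -298.6]
side [ 568.1 -299.4]
tray
top [500.2 385.6]
top [510.2 140.2]
top [381.1 129.9]
top [368.5 378.6]
top pan px [258.60253103 156.84019017]
side pan px [293.86190332 184.19205321]
293 184
```

View pics/c2.png

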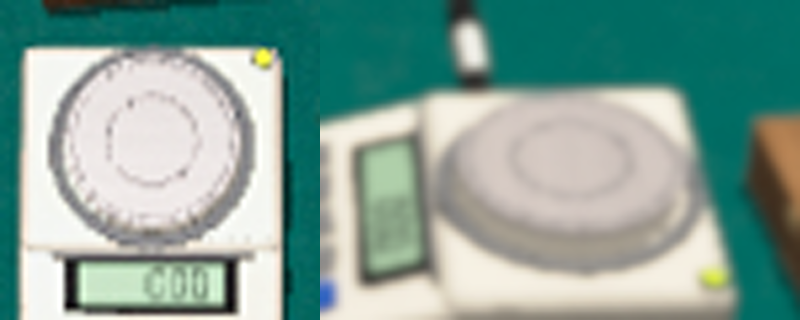

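The pan's inner ring centre is at crop (153,139) in the top view and (573,160) in the side view. The post tip is clear at about (568,-299).

```bash
python3 - <<'E'
from h import *
print(back('top',(258.8,156.1),72),back('side',(295.4,184),72))
go(447.5,228,110,90)
E
```

```text
[670.58209376 -32.71363293  72.        ] [672.11923554 -31.39850795  72.        ]
t0.3 p [280.7 586.  231. ] yaw154.4 w85.6 F [ 0.   0.1 -0. ] gf 0.0 -> shift [-30.51 -25.07  12.11] turn 64.39829167423227
```

```bash
python3 -m inch '[[[-3.8,-3.1,1.5,7],[-7.6,-6.2,3,14],[-11.4,-9.4,4.5,21],[-15.2,-12.5,6,28],[-19,-15.6,7.5,35],[-22.9,-18.8,9,42],[-26.7,-21.9,10.5,49],[-30.5,-25.1,12.1,56]]]' 5.5
python3 -m inch '[[[0,0,0,7],[0,0,0,8.4],[0,0,0,8.4],[0,0,0,8.4]]]'
python3 - <<'E'
from h import *
go(447.5,228,22,90)
E
```

```text
clock: 0.97
eef_pos: [416.2, 295.8, 133.9]
tool_rot: [3.141, -0.0, 1.712]
force: [0.6, 0.2, -0.0]
width: 54.7
gripper_force: 0.0
clock: 1.3
eef_pos: [415.1, 298.8, 134.2]
tool_rot: [3.141, -0.001, 1.576]
force: [-0.2, -0.8, 0.9]
width: 55.2
gripper_force: 0.0
t1.3 p [415.1 298.8 134.2] yaw90.3 w55.2 F [-0.2 -0.8  0.9] gf 0.0 -> shift [-7.11  3.2  11.21] turn 0.2798563956291673
```

```bash
python3 -m inch '[[[-2.4,1.1,1,0.3],[-4.8,2.2,2,0.3],[-7.1,3.2,3,0.3],[-7.1,3.2,5,0.3],[-7.1,3.2,7,0.3],[-7.1,3.2,8,0.3],[-7.1,3.2,8,0.3],[-7.1,3.2,8,0.3]]]'
python3 - <<'E'
from h import *
go(447.5,228,22,90)
I=ims()
x,y=map(int,proj('side',[[447,228,40]])[0]);x2,y2=map(int,proj('top',[[447,228,40]])[0])
cv2.imwrite('pics/c3.png',np.hstack([cv2.resize(I[n][v-30:v+30,u-30:u+30],(400,400),interpolation=cv2.INTER_CUBIC) for n,u,v in(('side',x,y),('top',x2,y2))]))
E
```

```text
clock: 1.97
eef_pos: [447.1, 227.4, 54.0]
tool_rot: [-3.141, -0.0, 1.568]
force: [0.3, 0.7, 0.1]
width: 54.9
gripper_force: 0.0
t2.0 p [447.1 227.4  54. ] yaw89.9 w54.9 F [0.3 0.7 0.1] gf 0.0 -> shift [0.06 0.04 3.2 ] turn -0.1417869640583831
```

View pics/c3.png

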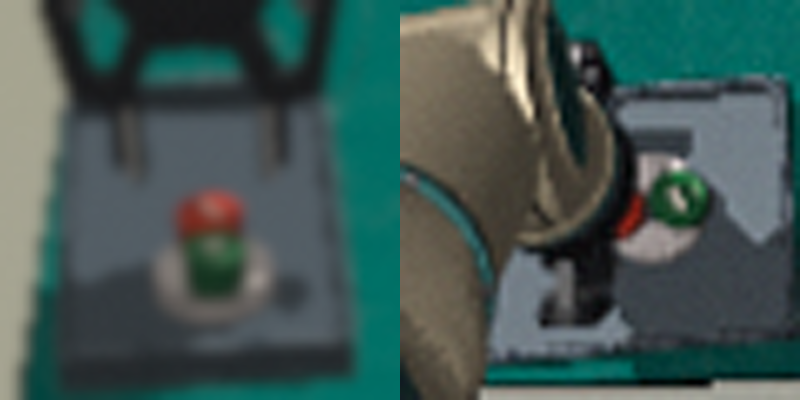

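In the side view the open fingers (133 and 275) straddle the red specimen (208), so I descend and grip.

```bash
python3 -m inch '[[[0,0,1.6,0],[0,0,3.2,0],[0,0,3.2,0]]]'
python3 -m inch '[[[0,0,0,0],[0,0,0,0],[0,0,0,0],[0,0,0,0],[0,0,0,0],[0,0,0,0],[0,0,0,0],[0,0,0,0]]]' 2.6
python3 -m inch '[[[0,0,-1,0],[0,0,-3,0],[3,-0.2,-4,0],[6,-0.4,-4,0],[9,-0.6,-4,0],[11,-0.7,-4,0],[11,-0.7,-4,0],[11,-0.7,-4,0]]]'
python3 - <<'E'
from h import *
go(440,338,6,90)
E
```

```text
clock: 2.32
eef_pos: [446.8, 226.5, 21.2]
tool_rot: [-3.14, 0.0, 1.567]
force: [-0.2, 0.4, -0.1]
width: 55.3
gripper_force: 0.0
clock: 2.98
eef_pos: [448.1, 226.7, 23.4]
tool_rot: [3.14, -0.001, 1.566]
force: [-1.1, 0.5, 7.7]
width: 30.2
gripper_force: 59.5
clock: 3.65
eef_pos: [440.7, 337.9, 62.8]
tool_rot: [3.141, -0.001, 1.569]
force: [-0.0, -1.6, -0.4]
width: 30.2
gripper_force: 59.3
t3.6 p [440.7 337.9  62.8] yaw89.9 w30.2 F [-0.  -1.6 -0.4] gf 59.3 -> shift [ 0.01 -0.08  5.68] turn -0.1237687182321281
```

```bash
python3 - <<'E'
from h import *
I=ims()
x,y=map(int,proj('side',[[444,270,40]])[0]);x2,y2=map(int,proj('top',[[440,270,40]])[0])
cv2.imwrite('pics/c4.png',np.hstack([cv2.resize(I[n][v-36:v+36,u-36:u+36],(400,400),interpolation=cv2.INTER_CUBIC) for n,u,v in(('side',x,y),('top',x2,y2))]))
E
```

```text
(no output)
```

View pics/c4.png

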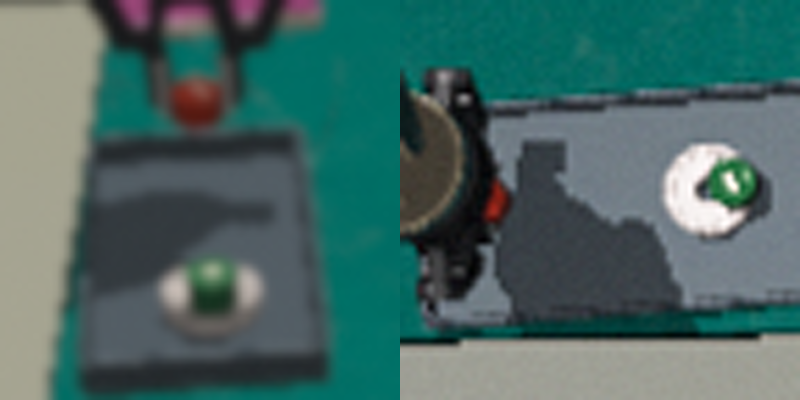

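Red is held cleanly. Green and the large weight are undisturbed.

```bash
python3 -m inch '[[[0,0,2.5,0],[0,0,4.5,0],[0,0,5.2,0],[0,0,5.5,0],[0,0,5.5,0]]]'
python3 -m inch '[[[0,0,0,0],[0,0,0,0],[0,0,0,0],[0,0,0,0],[0,0,0,0]]]' 4.8
python3 - <<'E'
from h import *
go(440,338,80,90)
E
```

```text
clock: 4.17
eef_pos: [441.1, 334.3, 7.6]
tool_rot: [-3.14, 0.001, 1.563]
force: [0.5, -0.6, -0.2]
width: 30.1
gripper_force: 59.2
clock: 4.58
eef_pos: [441.2, 336.3, 7.2]
tool_rot: [3.141, -0.0, 1.565]
force: [0.6, 0.5, -0.3]
width: 47.9
gripper_force: 0.0
t4.6 p [441.2 336.3   7.2] yaw89.7 w47.9 F [ 0.6  0.5 -0.3] gf 0.0 -> shift [ 0.17 -0.12 -7.28] turn -0.3055167700871948
```

```bash
python3 -m inch '[[[0,0,-3,0],[0,0,-6,0],[0,0,-7.3,0],[0,0,-7.3,0],[0,0,-7.3,0]]]'
python3 - <<'E'
from h import *
I=ims()
for kind,z,r,h in(('green',19,15,21),):print(kind,locate(I,kind,(452,193),z,r,h))
for n in I:
  print(n,'redblob',blob(I[n],'red',proj(n,[[440,336,12]])[0],8))
  # large: bright pixels in window
  b,a=blob(I[n],'steel',proj(n,[[450,205,12]])[0],15);print(n,b,a,hullc(n,450,205,3,28,16))
x,y=map(int,proj('side',[[444,270,40]])[0]);x2,y2=map(int,proj('top',[[440,250,40]])[0])
cv2.imwrite('pics/c5.png',np.hstack([cv2.resize(I[n][v-36:v+36,u-36:u+36],(400,400),interpolation=cv2.INTER_CUBIC) for n,u,v in(('side',x,y),('top',x2,y2))]));print(x,y,x2,y2)
go(452,192,22,90)
E
```

```text
clock: 5.0
eef_pos: [441.4, 336.7, 80.7]
tool_rot: [3.14, -0.001, 1.566]
force: [0.6, -0.5, 0.0]
width: 48.6
gripper_force: 0.0
green {'top': [452.4, 194.5, 0.68], 'side': [450.3, 191.1, 0.27]}
top redblob (array([152.28608924, 226.81364829]), 63.5)
top [190.11005368 222.9033675 ] 683.0 (array([190.93558627, 223.70813757]), 219.96668727719225)
side redblob (array([212.35897436, 133.33974359]), 52.0)
side [214.11558308 152.36738906] 161.5 (array([213.89657875, 155.66500339]), 211.45188705739565)
212 137 176 225
t5.1 p [440.4 336.   79.3] yaw89.7 w48.0 F [ 0.3  0.8 -0.5] gf 0.0 -> shift [-14.39   1.24   5.74] turn -0.2853404823866299
```

View pics/c5.png

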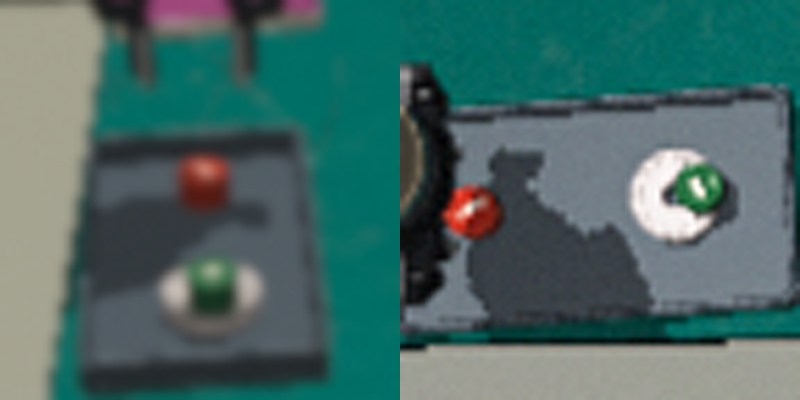

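Red stands flat on the tray floor at (472,211) in the top crop. Green is still on the large weight, whose ring centre is about (676,196).

```bash
python3 - <<'E'
from h import *
f=lambda n,u,v,z:print(n,np.round(back(n,(u,v),z)[:2],1))
s=5.556
f('top',140+73/s,189+211/s,21);f('top',140+276/s,189+195/s,18);f('top',140+299/s,189+187/s,39)
f('side',176+205/s,101+160/s,22);f('side',176+211/s,101+270/s,39);f('side',176+212/s,101+300/s,19)
E
python3 -m inch '[[[-2.9,0.2,0,0],[-5.8,0.4,0,0],[-8.7,0.7,0,0],[-11.6,1,0,0],[-14.4,1.1,1,0],[-14.4,1.1,2,0],[-14.4,1.1,3,0],[-14.4,1.1,3,0]]]'
python3 - <<'E'
from h import *
go(451,191,23,90)
E
```

```text
top [439.9 332.9]
top [448.  208.4]
top [450.4 191.3]
side [442.9 349.3]
side [452.2 196.2]
side [451.5 196.2]
clock: 5.77
eef_pos: [449.8, 192.3, 47.7]
tool_rot: [-3.137, 0.001, 1.566]
force: [0.0, 0.4, -0.3]
width: 48.1
gripper_force: 0.0
t5.8 p [449.8 192.3  47.7] yaw89.7 w48.1 F [ 0.   0.4 -0.3] gf 0.0 -> shift [-0.12  0.13  2.47] turn -0.2990179561939499
```

```bash
python3 -m inch '[[[-0.1,0.1,1.4,0],[-0.1,0.1,2.4,0],[-0.1,0.1,2.4,0]]]'
python3 -m inch '[[[0,0,0,0],[0,0,0,0],[0,0,0,0],[0,0,0,0],[0,0,0,0],[0,0,0,0],[0,0,0,0],[0,0,0,0]]]' 2.4
python3 -m inch '[[[0,0,-1,0],[0,0,-3,0],[3,-0.5,-4,0],[6,-1,-4,0],[9.3,-1.1,-4,0],[9.3,-1.1,-4,0],[9.3,-1.1,-4,0]]]'
python3 - <<'E'
from h import *
go(440,284,8,90)
E
```

```text
clock: 6.02
eef_pos: [450.9, 192.2, 24.1]
tool_rot: [-3.138, 0.001, 1.568]
force: [0.4, 1.3, 0.6]
width: 48.3
gripper_force: 0.0
clock: 6.68
eef_pos: [452.4, 191.3, 26.2]
tool_rot: [3.141, -0.0, 1.565]
force: [-0.6, -0.5, 1.8]
width: 27.5
gripper_force: 59.2
clock: 7.27
eef_pos: [441.2, 287.0, 66.6]
tool_rot: [3.141, -0.002, 1.57]
force: [0.4, 0.3, -0.6]
width: 27.3
gripper_force: 59.1
t7.3 p [441.2 287.   66.6] yaw90.0 w27.3 F [ 0.4  0.3 -0.6] gf 59.1 -> shift [-0.31 -0.13  5.86] turn -0.032081579298278484
```

```bash
python3 -m inch '[[[0,0,2.5,0],[0,0,4.5,0],[0,0,5.2,0],[0,0,5.5,0],[0,0,5.5,0]]]'
python3 -m inch '[[[0,0,0,0],[0,0,0,0],[0,0,0,0],[0,0,0,0],[0,0,0,0]]]' 4.6
python3 -m inch '[[[0,0,-3,0],[0,0,-6,0],[-3,0.5,-7,0],[-6,1,-7,0],[-7.6,1,-7,0],[-7.6,1,-7,0],[-7.6,1,-7,0]]]' 7.4
python3 - <<'E'
from h import *
go(448,208,7,90)
E
```

```text
clock: 7.68
eef_pos: [441.7, 282.9, 11.0]
tool_rot: [-3.14, 0.001, 1.564]
force: [-0.1, 1.6, 0.1]
width: 27.3
gripper_force: 59.3
clock: 8.1
eef_pos: [442.0, 284.5, 11.4]
tool_rot: [3.141, -0.0, 1.566]
force: [0.6, -0.4, -0.1]
width: 46.1
gripper_force: 0.0
clock: 8.68
eef_pos: [451.6, 207.6, 81.3]
tool_rot: [3.141, -0.0, 1.563]
force: [-0.3, 1.3, 0.2]
width: 73.9
gripper_force: 0.0
t8.7 p [451.6 207.6  81.3] yaw89.6 w73.9 F [-0.3  1.3  0.2] gf 0.0 -> shift [ 0.04 -0.36  7.43] turn -0.42168833601218125
```

```bash
python3 -m inch '[[[0,-0.3,2,0],[0,-0.3,4,0],[0,-0.3,6,0],[0,-0.3,7,0],[0,-0.3,7.4,0],[0,-0.3,7.4,0]]]' 6.6
python3 -m inch '[[[0,0,0,0],[0,0,0,0],[0,0,0,0],[0,0,0,0],[0,0,0,0],[0,0,0,0],[0,0,0,0],[0,0,0,0]]]' 5
python3 -m inch '[[[0,0,-0.5,0],[0,0,-1,0],[0,0,-2,0],[0,0,-4,0],[0,0,-6,0],[0,0,-8,0],[0,0,-10,0],[0,0,-10,0]]]'
python3 - <<'E'
from h import *
go(671,-32.3,120,90)
I=ims()
x,y=map(int,proj('side',[[444,240,40]])[0]);x2,y2=map(int,proj('top',[[440,250,40]])[0])
cv2.imwrite('pics/c6.png',np.hstack([cv2.resize(I[n][v-40:v+40,u-40:u+40],(400,400),interpolation=cv2.INTER_CUBIC) for n,u,v in(('side',x,y),('top',x2,y2))]));print(x,y,x2,y2)
E
```

```text
clock: 9.18
eef_pos: [447.9, 208.8, 6.2]
tool_rot: [-3.14, 0.0, 1.567]
force: [-0.1, 0.0, -0.4]
width: 65.7
gripper_force: 0.0
clock: 9.85
eef_pos: [449.4, 208.8, 8.3]
tool_rot: [3.139, -0.001, 1.566]
force: [-0.5, 0.2, 7.0]
width: 52.7
gripper_force: 63.1
clock: 10.52
eef_pos: [450.2, 209.0, 110.7]
tool_rot: [3.136, -0.003, 1.566]
force: [0.2, 0.5, -3.2]
width: 52.5
gripper_force: 63.8
t10.5 p [450.2 209.  110.7] yaw89.7 w52.5 F [ 0.2  0.5 -3.2] gf 63.8 -> shift [-24.01  22.21  -0.88] turn -0.3013756817215949
211 141 176 225
```

View pics/c6.png

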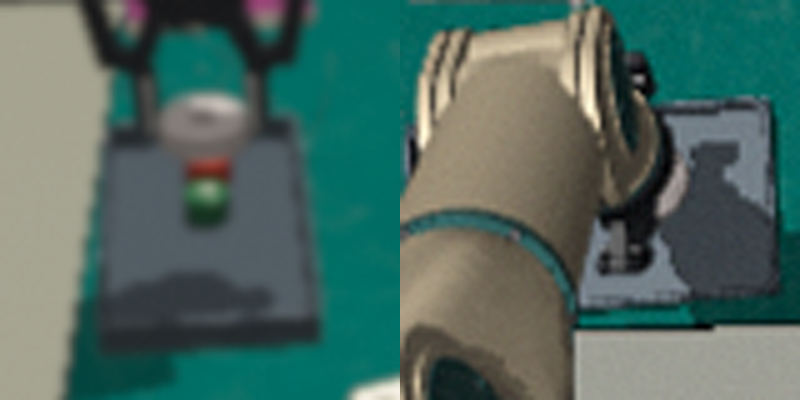

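The large weight is held level, and both specimens stand on the tray floor.

```bash
python3 -m inch '[[[-2,1.9,-0.5,0],[-4.5,4.2,-1,0],[-7,6.5,-1,0],[-9.5,8.8,-1,0],[-12,11.1,-1,0],[-14.5,13.4,-1,0],[-17,15.7,-1,0],[-19.5,18,-1,0]]]'
python3 -m inch '[[[-2,1.8,0,0],[-3.5,3.2,0,0],[-4.5,4.2,0,0],[-4.5,4.2,0,0],[-4.5,4.2,0,0]]]'
python3 - <<'E'
from h import *
go(671,-32.3,79,90)
E
```

```text
clock: 11.28
eef_pos: [626.9, 11.0, 115.1]
tool_rot: [-3.138, -0.0, 1.565]
force: [2.5, 1.0, -3.1]
width: 52.6
gripper_force: 63.9
clock: 11.7
eef_pos: [667.8, -33.5, 115.0]
tool_rot: [-3.138, -0.0, 1.564]
force: [-0.5, 1.9, -3.7]
width: 53.1
gripper_force: 63.9
t11.7 p [667.8 -33.5 115. ] yaw89.6 w53.1 F [-0.5  1.9 -3.7] gf 63.9 -> shift [0.12 0.34 3.6 ] turn -0.39212319422375685
```

```bash
python3 -m inch '[[[0.1,0.3,1,0],[0.1,0.3,2,0],[0.1,0.3,3,0],[0.1,0.3,3.3,0],[0.1,0.3,3.3,0],[0.1,0.3,3.3,0]]]'
python3 -m inch '[[[0,0,0.1,0],[0,0,0.2,0],[0,0,0.2,0],[0,0,0.2,0]]]'
python3 -m inch '[[[0,0,0.1,0],[0,0,0.1,0],[0,0,0.1,0]]]'
python3 - <<'E'
from h import *
go(671,-32.3,79,90)
I=ims()
x,y=map(int,proj('side',[[671,-32,80]])[0]);x2,y2=map(int,proj('top',[[671,-32,80]])[0])
cv2.imwrite('pics/c7.png',np.hstack([cv2.resize(I[n][v-32:v+32,u-32:u+32],(400,400),interpolation=cv2.INTER_CUBIC) for n,u,v in(('side',x,y),('top',x2,y2))]));print(x,y,x2,y2)
E
```

```text
clock: 12.2
eef_pos: [671.8, -31.6, 83.5]
tool_rot: [-3.141, -0.0, 1.566]
force: [0.2, -0.1, -3.5]
width: 52.6
gripper_force: 63.9
clock: 12.53
eef_pos: [672.3, -32.0, 82.3]
tool_rot: [3.141, -0.0, 1.565]
force: [0.7, 0.4, -1.7]
width: 52.6
gripper_force: 63.9
clock: 12.78
eef_pos: [672.1, -31.9, 81.0]
tool_rot: [-3.142, -0.0, 1.566]
force: [0.1, -0.3, -3.4]
width: 52.4
gripper_force: 63.9
t12.8 p [672.1 -31.9  81. ] yaw89.7 w52.4 F [ 0.1 -0.3 -3.4] gf 63.9 -> shift [-0.04 -0.11  0.2 ] turn -0.30026402611792946
295 181 258 155
```

View pics/c7.png

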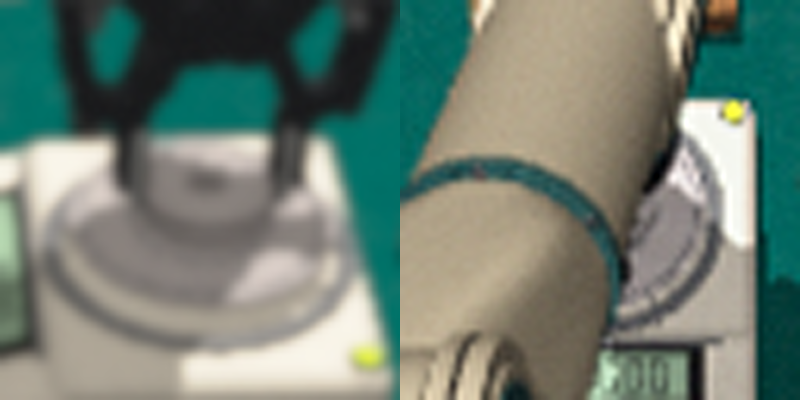

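```bash
python3 -m inch '[[[0,-0.15,0.1,0],[0,-0.15,0.2,0],[0,-0.15,0.2,0],[0,-0.15,0.2,0]]]'
python3 -m inch '[[[0,0,0.1,0],[0,0,0.1,0],[0,0,0.1,0]]]'
python3 -m inch '[[[0,0,0.1,0],[0,0,0.1,0],[0,0,0.1,0]]]'
python3 -c "
from h import *
for i in range(12):get_image('side')
go(670,-32.3,78,90)"
```

```text
clock: 13.22
eef_pos: [670.6, -31.9, 78.9]
tool_rot: [-3.141, -0.0, 1.566]
force: [0.7, 0.6, -3.0]
width: 52.8
gripper_force: 63.9
clock: 13.47
eef_pos: [670.6, -32.0, 77.9]
tool_rot: [-3.141, -0.0, 1.566]
force: [-0.5, -0.1, -4.3]
width: 52.5
gripper_force: 63.9
clock: 13.72
eef_pos: [670.7, -31.9, 77.0]
tool_rot: [3.141, -0.0, 1.566]
force: [1.0, 0.2, -2.2]
width: 52.4
gripper_force: 64.0
t14.3 p [670.7 -31.9  77. ] yaw89.7 w52.6 F [-0.8  0.1 -2.5] gf 64.0 -> shift [-0.04 -0.07 -0.1 ] turn -0.2985592380323965
```

```bash
python3 -m inch '[[[0,0,0.1,0],[0,0,0.1,0],[0,0,0.1,0],[0,0,0.1,0]]]'
python3 -c "
from h import *
f=[]
for i in range(6):get_image('side');f.append(st()['force'][2])
print(np.mean(f))"
python3 -m inch '[[[0,0,0.1,0],[0,0,0.1,0],[0,0,0.1,0],[0,0,0.1,0]]]'
python3 -c "
from h import *
f=[]
for i in range(6):get_image('side');f.append(st()['force'][2])
print(np.mean(f))"
```

```text
clock: 14.65
eef_pos: [670.7, -32.0, 76.1]
tool_rot: [3.142, -0.0, 1.566]
force: [0.0, -0.1, -2.2]
width: 52.2
gripper_force: 64.0
-2.0175579780073916
clock: 15.28
eef_pos: [670.7, -31.9, 75.1]
tool_rot: [3.141, -0.0, 1.566]
force: [0.3, -1.0, -1.6]
width: 52.7
gripper_force: 64.1
-1.3432899444579982
```

```bash
python3 -m inch '[[[0,0,0,0],[0,0,0,0],[0,0,0,0],[0,0,0,0],[0,0,0,0],[0,0,0,0]]]' 7.2
python3 -m inch '[[[0,0,-0.6,0],[0,0,-1.5,0],[0,0,-3,0],[0,0,-4,0],[0,0,-4,7],[0,0,-4,14],[0,0,-4,21],[0,0,-4,28]]]'
python3 -m inch '[[[0,0,0,7],[0,0,0,14],[0,0,0,21],[0,0,0,28],[0,0,0,35],[0,0,0,42],[0,0,0,49],[0,0,0,55]]]'
python3 -m inch '[[[0,0,0,7],[0,0,0,7],[0,0,0,7],[0,0,0,7],[0,0,0,7],[0,0,0,7],[0,0,0,7],[0,0,0,7]]]'
python3 -m inch '[[[0,0,0,0],[0,0,0,0],[0,0,0,0],[0,0,0,0],[0,0,0,0],[0,0,0,0],[0,0,0,0],[0,0,0,0]]]'
python3 - <<'E'
from h import *
go(670.7,-32,74,0)
I=ims()
x,y=map(int,proj('side',[[671,-32,80]])[0]);x2,y2=map(int,proj('top',[[671,-32,80]])[0])
cv2.imwrite('pics/c8.png',np.hstack([cv2.resize(I[n][v-32:v+32,u-32:u+32],(400,400),interpolation=cv2.INTER_CUBIC) for n,u,v in(('side',x,y),('top',x2,y2))]));print(x,y,x2,y2)
E
```

```text
clock: 16.08
eef_pos: [670.7, -32.0, 75.1]
tool_rot: [3.141, 0.0, 1.566]
force: [0.8, 1.0, -0.7]
width: 72.2
gripper_force: 0.0
clock: 16.75
eef_pos: [671.2, -31.9, 116.3]
tool_rot: [3.14, -0.001, 1.071]
force: [-0.2, 0.1, -0.1]
width: 72.2
gripper_force: 0.0
clock: 17.42
eef_pos: [671.1, -31.6, 116.0]
tool_rot: [-3.141, -0.001, 0.111]
force: [0.8, -0.8, 0.2]
width: 72.1
gripper_force: 0.0
clock: 18.08
eef_pos: [670.7, -32.0, 115.1]
tool_rot: [-3.141, -0.0, -0.005]
force: [0.3, -0.8, -0.2]
width: 71.7
gripper_force: 0.0
clock: 18.75
eef_pos: [670.7, -31.9, 115.0]
tool_rot: [-3.142, 0.0, -0.005]
force: [-0.3, 0.5, 0.4]
width: 71.9
gripper_force: 0.0
t18.8 p [670.7 -31.9 115. ] yaw-0.3 w71.9 F [-0.3  0.5  0.4] gf 0.0 -> shift [0.   0.01 4.1 ] turn -0.3004222715704259
295 181 258 155
```

View pics/c8.png

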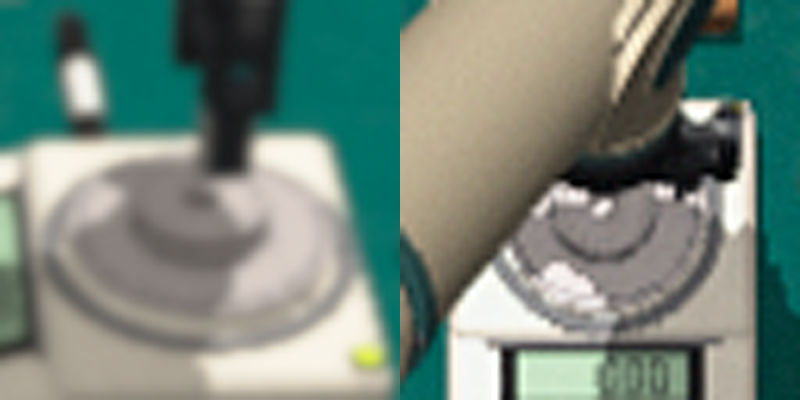

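Large weight sits centred on the pan, having rested over 2.5 s. I regrasp it across y and carry it to the post.

```bash
python3 -m inch '[[[0,0,1.5,0],[0,0,3,0],[0,0,4,0],[0,0,4.1,0],[0,0,4.1,0],[0,0,4.1,0]]]'
python3 -m inch '[[[0,0,0,0],[0,0,0,0],[0,0,0,0],[0,0,0,0],[0,0,0,0],[0,0,0,0],[0,0,0,0],[0,0,0,0]]]' 5
python3 -m inch '[[[0,0,-0.3,0],[0,0,-1,0],[0,0,-2,0],[0,0,-3.5,0],[0,0,-5,0],[0,0,-5,0],[0,0,-5,0]]]'
python3 -c "
from h import *
go(568,-299,120,0)"
```

```text
clock: 19.35
eef_pos: [670.7, -32.2, 73.8]
tool_rot: [3.141, 0.0, -0.005]
force: [0.3, 0.3, -0.9]
width: 72.2
gripper_force: 0.0
clock: 20.02
eef_pos: [671.1, -31.9, 74.2]
tool_rot: [3.142, -0.001, -0.005]
force: [0.5, -0.3, 0.9]
width: 51.7
gripper_force: 62.3
clock: 20.6
eef_pos: [671.6, -32.1, 125.8]
tool_rot: [3.141, -0.003, -0.005]
force: [-1.1, -0.0, -3.3]
width: 51.6
gripper_force: 63.1
t20.6 p [671.6 -32.1 125.8] yaw-0.3 w51.6 F [-1.1 -0.  -3.3] gf 63.1 -> shift [-10.22  26.74   0.56] turn -0.297197595107491
```

```bash
python3 -m inch '[[[-0.9,2.3,0,0],[-1.9,5,0,0],[-3.1,8,0,0],[-4.3,11.1,0,0],[-5.5,14.2,0,0],[-6.7,17.3,0,0],[-7.9,20.4,0,0],[-9,23.2,0,0]]]'
python3 -m inch '[[[-0.6,1.6,0.2,0],[-1,2.8,0.3,0],[-1.2,3.5,0.5,0],[-1.2,3.5,0.5,0],[-1.2,3.5,0.5,0],[-1.2,3.5,0.5,0]]]'
python3 - <<'E'
from h import *
go(568,-299,100,0)
I=ims()
x,y=map(int,proj('side',[[568,-299,80]])[0]);x2,y2=map(int,proj('top',[[568,-299,80]])[0])
cv2.imwrite('pics/c9.png',np.hstack([cv2.resize(I[n][v-32:v+32,u-32:u+32],(400,400),interpolation=cv2.INTER_CUBIC) for n,u,v in(('side',x,y),('top',x2,y2))]));print(x,y,x2,y2)
E
```

```text
clock: 21.27
eef_pos: [577.9, -265.2, 123.6]
tool_rot: [3.142, 0.001, -0.006]
force: [0.3, 0.1, -2.4]
width: 51.6
gripper_force: 63.2
clock: 21.77
eef_pos: [568.3, -296.1, 118.6]
tool_rot: [-3.14, -0.0, -0.003]
force: [1.4, -0.2, -3.5]
width: 51.3
gripper_force: 63.2
t21.8 p [ 568.3 -296.1  118.6] yaw-0.1 w51.3 F [ 1.4 -0.2 -3.5] gf 63.2 -> shift [-0.03  0.3   1.86] turn -0.1472899936633496
263 264 338 183
```

View pics/c9.png

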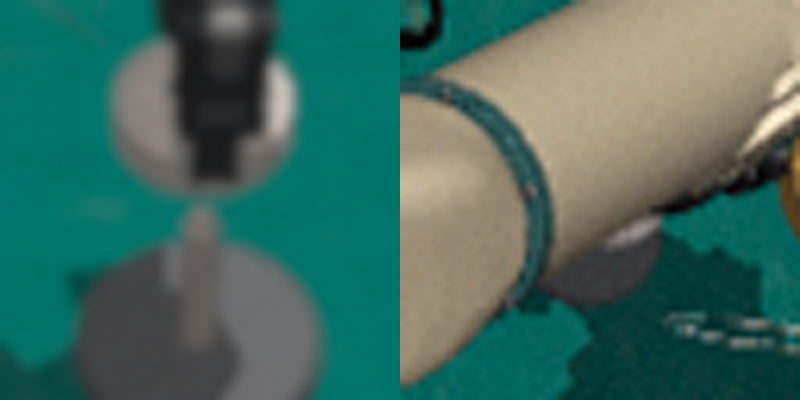

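```bash
python3 - <<'E'
from h import *
a=np.linspace(0,6.283,90);o=np.array([263-32,264-32])
c=np.c_[568.3+28*np.cos(a),-296.1+28*np.sin(a)]
q=(np.r_[proj('side',np.c_[c,0*a+111.6]),proj('side',np.c_[c,0*a+127.6])]-o)*6.25
print('weight pred',q.min(0),q.max(0))
print('tip',(proj('side',[[568,-299,76],[568,-299,12]])-o)*6.25)
c=np.c_[568+42*np.cos(a),-299+42*np.sin(a)];q=(proj('side',np.c_[c,0*a+12])-o)*6.25;print('disc',q.min(0),q.max(0))
E
```

```text
weight pred [113.90078204  27.49013827] [294.19386967 197.17274696]
tip [[200.87699691 208.77356396]
 [197.58491632 331.70113945]]
disc [ 74.08050071 233.67666387] [321.07154303 438.27722513]
```

```bash
python3 -m inch '[[[0,0.3,0.5,0],[0,0.3,1.5,0],[0,0.3,2.8,0],[0,0.3,2.8,0],[0,0.3,2.8,0],[0,0.3,2.8,0]]]'
python3 -c "
from h import *
go(568.5,-299,84,0)"
```

```text
clock: 22.37
eef_pos: [567.1, -301.5, 90.6]
tool_rot: [-3.142, 0.001, -0.005]
force: [-0.3, -0.4, -2.1]
width: 51.7
gripper_force: 63.5
t22.4 p [ 567.1 -301.5   90.6] yaw-0.3 w51.7 F [-0.3 -0.4 -2.1] gf 63.5 -> shift [ 0.14 -0.25  0.66] turn -0.3087166540678652
```

```bash
python3 -m inch '[[[0.1,-0.2,0,0],[0.1,-0.2,0,0],[0.1,-0.2,0.3,0],[0.1,-0.2,0.3,0],[0.1,-0.2,0.3,0],[0.1,-0.2,0.3,0]]]'
python3 -m inch '[[[0,0,0.3,0],[0,0,0.5,0],[0,0,0.5,0],[0,0,0.5,0]]]'
python3 -m inch '[[[0,0,0.3,0],[0,0,0.5,0],[0,0,0.5,0],[0,0,0.5,0]]]'
python3 -c "
from h import *
go(568.5,-299,70,0)"
```

```text
clock: 22.87
eef_pos: [568.2, -299.5, 88.1]
tool_rot: [3.142, -0.0, -0.005]
force: [-0.5, 0.7, -3.4]
width: 52.2
gripper_force: 63.5
clock: 23.2
eef_pos: [568.1, -299.3, 82.7]
tool_rot: [-3.141, 0.001, -0.005]
force: [0.3, 0.5, -2.8]
width: 51.9
gripper_force: 63.5
clock: 23.53
eef_pos: [568.1, -299.3, 77.8]
tool_rot: [-3.141, 0.0, -0.005]
force: [-0.1, -0.5, -3.9]
width: 51.7
gripper_force: 63.5
t23.5 p [ 568.1 -299.3   77.8] yaw-0.3 w51.7 F [-0.1 -0.5 -3.9] gf 63.5 -> shift [ 0.04 -0.03  0.78] turn -0.3031075729911663
```

Underside is about 5 mm below the tip with no contact, so I continue down.

```bash
python3 -m inch '[[[0,0,0.4,0],[0,0,0.8,0],[0,0,1,0],[0,0,1,0]]]'
python3 -m inch '[[[0,0,0.6,0],[0,0,1.2,0],[0,0,1.5,0],[0,0,1.5,0]]]'
python3 -c "
from h import *
go(568.5,-299,20,0)"
```

```text
clock: 23.87
eef_pos: [567.8, -299.0, 67.2]
tool_rot: [-3.141, 0.001, -0.005]
force: [0.0, 0.1, -3.0]
width: 52.0
gripper_force: 63.5
clock: 24.2
eef_pos: [567.6, -298.9, 51.8]
tool_rot: [-3.14, 0.002, -0.005]
force: [-0.3, 0.9, -3.7]
width: 51.8
gripper_force: 63.5
t24.2 p [ 567.6 -298.9   51.8] yaw-0.3 w51.8 F [-0.3  0.9 -3.7] gf 63.5 -> shift [0.09 0.01 3.18] turn -0.30519306490117515
```

```bash
python3 -m inch '[[[0,0,0.8,0],[0,0,1.6,0],[0,0,2.4,0],[0,0,2.8,0],[0,0,2.8,0],[0,0,2.8,0]]]'
python3 -m inch '[[[0,0,0.1,0],[0,0,0.2,0],[0,0,0.2,0]]]'
python3 -c "
from h import *
go(568.5,-299,20,0)"
```

```text
clock: 24.7
eef_pos: [568.0, -299.4, 24.5]
tool_rot: [-3.141, 0.001, -0.005]
force: [0.3, 0.3, -2.7]
width: 51.8
gripper_force: 63.5
clock: 24.95
eef_pos: [568.4, -299.5, 23.2]
tool_rot: [3.141, -0.0, -0.005]
force: [-0.5, -0.1, -2.8]
width: 51.7
gripper_force: 63.5
t24.9 p [ 568.4 -299.5   23.2] yaw-0.3 w51.7 F [-0.5 -0.1 -2.8] gf 63.5 -> shift [ 0.01 -0.05  0.32] turn -0.3013086612849065
```

```bash
python3 -m inch '[[[0,0,0.1,0],[0,0,0.2,0],[0,0,0.3,0],[0,0,0.3,0]]]'
python3 -m inch '[[[0,0,0,0],[0,0,0,0],[0,0,0,0],[0,0,0,0],[0,0,0,0]]]' 7
python3 -m inch '[[[0,0,-2,0],[0,0,-4,0],[0,0,-6,0],[0,0,-8,0],[0,0,-9.5,0],[0,0,-9.5,0],[0,0,-9.5,0]]]'
python3 - <<'E'
from h import *
go(442.5,7.4,90,90)
I=ims()
print('med',locate(I,'steel',(442.5,7.4),0,24,14))
print('small',locate(I,'steel',(445,-122),0,20,12))
print('collar',locate(I,'red',(438,-300),0,16,16))
x,y=map(int,proj('side',[[568,-299,40]])[0])
cv2.imwrite('pics/c10.png',np.hstack([cv2.resize(I['side'][y-32:y+32,x-32:x+32],(300,300),interpolation=cv2.INTER_CUBIC),cv2.resize(I['top'][150:280,100:312],(489,300),interpolation=cv2.INTER_CUBIC)]))
E
```

```text
clock: 25.28
eef_pos: [568.5, -299.5, 21.2]
tool_rot: [-3.141, -0.001, -0.005]
force: [-1.9, 1.9, 4.8]
width: 52.0
gripper_force: 64.8
clock: 25.7
eef_pos: [568.3, -299.5, 20.0]
tool_rot: [3.141, -0.0, -0.005]
force: [0.0, -0.6, 0.2]
width: 70.0
gripper_force: 0.0
clock: 26.28
eef_pos: [568.7, -299.6, 115.6]
tool_rot: [3.141, -0.002, -0.005]
force: [-0.9, -0.1, -0.5]
width: 69.9
gripper_force: 0.0
t26.3 p [ 568.7 -299.6  115.6] yaw-0.3 w69.9 F [-0.9 -0.1 -0.5] gf 0.0 -> shift [-12.78 -30.64   2.52] turn -90.29558031865224
med {'top': [443.1, 7.4, 3.16], 'side': [442.1, 7.4, 0.86]}
small {'top': [434.3, -122.9, 1.88], 'side': [444.5, -116.7, 0.92]}
collar {'top': [424.3, -312.6, 0.41], 'side': [421.4, -312.4, 0.65]}
```

View pics/c10.png

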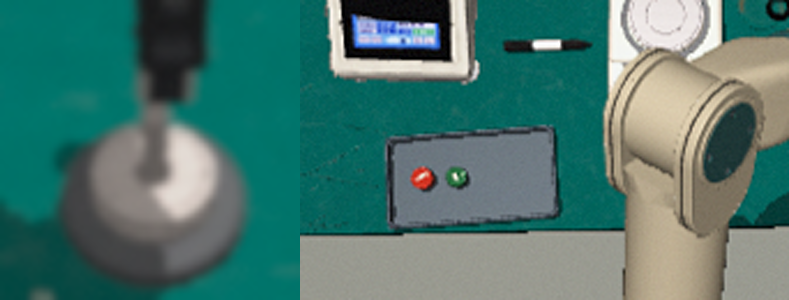

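The large weight is seated on the post disc. Both specimens stand flat in the tray. The collar seems to have been knocked to about (423,-312), so I'll remeasure it later. Next the medium weight.

```bash
python3 -m inch '[[[-1.5,-3.6,0,0],[-3,-7.2,0,0],[-4.5,-10.8,0,0],[-6,-14.4,0,0],[-7.5,-18,0,0],[-9,-21.6,0,0],[-10.5,-25.2,0,0],[-11.6,-28,0,0]]]' 6.4
python3 -m inch '[[[-1,-2.5,0,0],[-1,-2.6,1,0],[-1,-2.6,2.5,0],[-1,-2.6,3,0],[-1,-2.6,3,0],[-1,-2.6,3,0]]]'
python3 - <<'E'
from h import *
go(442.5,7.4,6,0)
I=ims()
print('med',locate({'side':I['side']},'steel',(442.5,7.4),0,24,14))
print('collar',locate(I,'red',(423,-312),0,16,16,rad=10),'small',locate(I,'steel',(445,-122),0,20,12))
x,y=map(int,proj('side',[[442.5,7,10]])[0])
x2,y2=map(int,proj('top',[[430,-220,10]])[0])
cv2.imwrite('pics/c11.png',np.hstack([cv2.resize(I['side'][y-32:y+32,x-32:x+32],(300,300),interpolation=cv2.INTER_CUBIC),cv2.resize(I['top'][y2-30:y2+30,x2-50:x2+50],(500,300),interpolation=cv2.INTER_CUBIC)]));print(x2,y2)
E
```

```text
clock: 27.05
eef_pos: [450.9, -15.8, 113.9]
tool_rot: [-3.14, 0.004, -0.004]
force: [1.2, 0.4, 0.0]
width: 64.1
gripper_force: 0.0
clock: 27.55
eef_pos: [443.5, 6.6, 84.6]
tool_rot: [3.141, 0.001, -0.006]
force: [0.2, -0.2, 0.1]
width: 63.9
gripper_force: 0.0
t27.6 p [443.5   6.6  84.6] yaw-0.4 w63.9 F [ 0.2 -0.2  0.1] gf 0.0 -> shift [-0.09 -0.08  7.86] turn -0.368269345577545
med {'side': [444.2, 7.4, 0.73]}
collar {'top': [419.8, -315.4, 0.74], 'side': [418.7, -313.8, 0.78]} small {'top': [446.0, -121.5, 0.93], 'side': [444.3, -116.3, 0.9]}
314 227
```

View pics/c11.png

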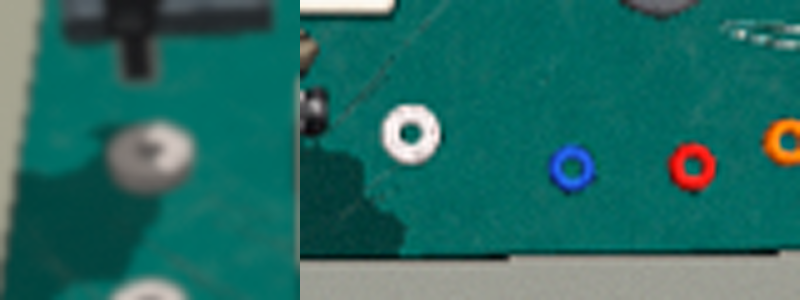

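The medium weight is under the gripper. The collar (red, at 692,167) has moved nearer the edge, to about (419,-315). The small weight is at about (445,-121).

```bash
python3 -m inch '[[[-0.1,-0.1,2,0],[-0.1,-0.1,4,0],[-0.1,-0.1,6,0],[-0.1,-0.1,7.4,0],[-0.1,-0.1,7.8,0],[-0.1,-0.1,7.8,0]]]'
python3 -m inch '[[[0,0,0,0],[0,0,0,0],[0,0,0,0],[0,0,0,0],[0,0,0,0],[0,0,0,0],[0,0,0,0],[0,0,0,0]]]' 4.2
python3 -m inch '[[[0,0,-0.5,0],[0,0,-1.5,0],[0,0,-4,0],[0,0,-7,0],[0,0,-10,0],[0,0,-11,0],[0,0,-11,0]]]'
python3 -c "
from h import *
go(670.5,-32,118,0)"
```

```text
clock: 28.15
eef_pos: [442.7, 7.8, 6.7]
tool_rot: [-3.141, 0.001, -0.007]
force: [0.8, 0.6, 1.1]
width: 63.8
gripper_force: 0.0
clock: 28.82
eef_pos: [443.5, 7.7, 8.4]
tool_rot: [3.141, -0.002, -0.006]
force: [-1.4, -1.4, 4.6]
width: 43.3
gripper_force: 60.2
clock: 29.4
eef_pos: [444.4, 8.7, 119.9]
tool_rot: [-3.141, -0.005, -0.004]
force: [1.0, -0.2, -1.6]
width: 43.6
gripper_force: 61.8
t29.4 p [444.4   8.7 119.9] yaw-0.2 w43.6 F [ 1.  -0.2 -1.6] gf 61.8 -> shift [22.62  3.97  0.3 ] turn -0.24450281848314148
```

```bash
python3 -m inch '[[[2,0.4,0,0],[5,0.9,0,0],[8,1.4,0,0],[11,1.9,0,0],[14,2.5,0,0],[17,3,0,0],[20,3.5,0,0],[22,3.9,0,0]]]'
python3 -m inch '[[[0.6,0,0,0],[0.6,0,1,0],[0.6,0,2,0],[0.6,0,2.8,0],[0.6,0,2.8,0],[0.6,0,2.8,0],[0.6,0,2.8,0]]]'
python3 -c "
from h import *
go(670.5,-32,82,0)"
```

```text
clock: 30.07
eef_pos: [664.6, -31.7, 115.8]
tool_rot: [-3.141, -0.0, -0.004]
force: [0.0, -0.1, -1.4]
width: 44.1
gripper_force: 61.8
clock: 30.65
eef_pos: [668.2, -31.7, 89.1]
tool_rot: [-3.141, 0.0, -0.005]
force: [-0.2, -0.1, -1.8]
width: 43.8
gripper_force: 61.8
t30.6 p [668.2 -31.7  89.1] yaw-0.3 w43.8 F [-0.2 -0.1 -1.8] gf 61.8 -> shift [0.23 0.02 0.71] turn -0.30551516624737474
```

```bash
python3 -m inch '[[[0.2,0,0.5,0],[0.2,0,0.8,0],[0.2,0,0.8,0],[0.2,0,0.8,0]]]'
python3 -m inch '[[[0,0,0.1,0],[0,0,0.2,0],[0,0,0.2,0],[0,0,0.2,0]]]'
python3 -c "
from h import *
def m():
  f=[]
  for i in range(6):get_image('side');f.append(st()['force'][2])
  print(np.mean(f))
m()"
python3 -m inch '[[[0,0,0.1,0],[0,0,0.2,0],[0,0,0.2,0],[0,0,0.2,0]]]'
python3 -c "
from h import *
f=[]
for i in range(6):get_image('side');f.append(st()['force'][2])
print(np.mean(f));go(670.5,-32,82,0)"
```

```text
clock: 30.98
eef_pos: [670.5, -31.8, 80.8]
tool_rot: [-3.141, 0.0, -0.005]
force: [-1.2, -0.4, -1.6]
width: 43.7
gripper_force: 61.8
clock: 31.32
eef_pos: [670.8, -32.0, 79.2]
tool_rot: [3.142, -0.0, -0.005]
force: [0.9, -0.5, -1.3]
width: 43.8
gripper_force: 62.0
-1.1115009593359646
clock: 31.95
eef_pos: [670.8, -32.0, 77.1]
tool_rot: [3.142, -0.0, -0.005]
force: [0.4, 0.2, -0.5]
width: 44.0
gripper_force: 62.1
0.3318595652462804
t32.2 p [670.8 -32.   77.1] yaw-0.3 w43.4 F [ 0.5 -0.9  0.5] gf 62.1 -> shift [-0.03  0.   -0.49] turn -0.2993071089814805
```

```bash
python3 -m inch '[[[0,0,0,0],[0,0,0,0],[0,0,0,0],[0,0,0,0],[0,0,0,0],[0,0,0,0]]]' 6.4
python3 -m inch '[[[0,0,-0.6,0],[0,0,-1.5,0],[0,0,-3,0],[0,0,-4,0],[0,0,-4,-7],[0,0,-4,-14],[0,0,-4,-21],[0,0,-4,-28]]]'
python3 -m inch '[[[0,0,0,-7],[0,0,0,-14],[0,0,0,-21],[0,0,0,-28],[0,0,0,-35],[0,0,0,-42],[0,0,0,-49],[0,0,0,-55]]]'
python3 -m inch '[[[0,0,0,-7],[0,0,0,-7],[0,0,0,-7],[0,0,0,-7],[0,0,0,-7],[0,0,0,-7],[0,0,0,-7],[0,0,0,-7]]]'
python3 -m inch '[[[0,0,0,0],[0,0,0,0],[0,0,0,0],[0,0,0,0],[0,0,0,0],[0,0,0,0],[0,0,0,0],[0,0,0,0]]]'
python3 - <<'E'
from h import *
go(670.7,-32,74.5,90)
I=ims();print('small',locate(I,'steel',(445,-122),0,20,12),'collar',locate(I,'red',(419,-314),0,16,16))
E
```

```text
clock: 32.75
eef_pos: [670.6, -31.9, 77.0]
tool_rot: [-3.142, 0.0, -0.005]
force: [-0.2, 0.4, 0.0]
width: 64.5
gripper_force: 0.0
clock: 33.42
eef_pos: [671.3, -32.1, 118.8]
tool_rot: [3.14, -0.002, 0.49]
force: [-0.4, -0.0, 0.2]
width: 64.1
gripper_force: 0.0
clock: 34.08
eef_pos: [671.3, -32.5, 118.7]
tool_rot: [3.14, 0.001, 1.449]
force: [1.4, -0.2, 0.0]
width: 63.8
gripper_force: 0.0
clock: 34.75
eef_pos: [670.6, -31.9, 116.9]
tool_rot: [-3.141, 0.0, 1.565]
force: [1.3, 0.6, 0.3]
width: 64.0
gripper_force: 0.0
clock: 35.42
eef_pos: [670.7, -31.9, 117.0]
tool_rot: [3.142, -0.0, 1.566]
force: [0.7, -0.3, 0.1]
width: 64.1
gripper_force: 0.0
t35.4 p [670.7 -31.9 117. ] yaw89.7 w64.1 F [ 0.7 -0.3  0.1] gf 0.0 -> shift [-0.01 -0.    4.25] turn -0.2996218111732105
small {'top': [446.0, -123.0, 0.83], 'side': [444.8, -118.5, 0.77]} collar {'top': [419.8, -315.4, 0.74], 'side': [418.5, -313.9, 0.78]}
```

```bash
python3 -m inch '[[[0,0,1.5,0],[0,0,3,0],[0,0,4,0],[0,0,4.25,0],[0,0,4.25,0],[0,0,4.25,0]]]'
python3 -m inch '[[[0,0,0,0],[0,0,0,0],[0,0,0,0],[0,0,0,0],[0,0,0,0],[0,0,0,0],[0,0,0,0],[0,0,0,0]]]' 4.2
python3 -m inch '[[[0,0,-0.3,0],[0,0,-1,0],[0,0,-2,0],[0,0,-3.5,0],[0,0,-5,0],[0,0,-5,0],[0,0,-5,0],[0,0,-5,0]]]'
python3 -m inch '[[[-2.3,-0.9,0,0],[-5,-1.9,0,0],[-8,-3.1,0,0],[-11.1,-4.3,0,0],[-14.2,-5.5,0,0],[-17.3,-6.7,0,0],[-20.4,-7.9,0,0],[-23.2,-8.9,0,0]]]'
python3 -m inch '[[[-1.6,-0.6,0,0],[-2.8,-1,0.3,0],[-3.5,-1.3,0.5,0],[-3.5,-1.3,1,0],[-3.5,-1.3,1.5,0],[-3.5,-1.3,1.5,0],[-3.5,-1.3,1.5,0],[-3.5,-1.3,1.5,0]]]'
python3 -c "
from h import *
go(568.4,-299.4,90,90)"
```

```text
clock: 36.02
eef_pos: [671.0, -32.1, 74.8]
tool_rot: [3.141, 0.0, 1.565]
force: [-0.0, 0.0, 0.3]
width: 64.1
gripper_force: 0.0
clock: 36.68
eef_pos: [671.1, -32.1, 74.7]
tool_rot: [3.141, 0.0, 1.565]
force: [0.8, -1.1, 1.1]
width: 43.8
gripper_force: 60.8
clock: 37.35
eef_pos: [670.0, -31.6, 124.0]
tool_rot: [-3.14, -0.0, 1.566]
force: [0.7, 0.3, -2.4]
width: 43.6
gripper_force: 61.3
clock: 38.02
eef_pos: [578.3, -265.2, 123.3]
tool_rot: [-3.139, -0.0, 1.565]
force: [-0.0, -0.2, -2.4]
width: 43.8
gripper_force: 61.3
clock: 38.68
eef_pos: [568.0, -296.8, 109.3]
tool_rot: [3.142, -0.001, 1.568]
force: [-0.6, 0.0, -2.7]
width: 43.8
gripper_force: 61.3
t38.7 p [ 568.  -296.8  109.3] yaw89.8 w43.8 F [-0.6  0.  -2.7] gf 61.3 -> shift [-0.26  0.04  1.93] turn -0.1772534184700305
```

```bash
python3 -m inch '[[[-0.05,0,0.6,0],[-0.05,0,1.2,0],[-0.05,0,1.8,0],[-0.05,0,1.8,0],[-0.05,0,1.8,0],[-0.05,0,1.8,0]]]'
python3 -c "
from h import *
go(568.4,-299.4,70,90)"
```

```text
clock: 39.18
eef_pos: [567.2, -299.0, 91.4]
tool_rot: [-3.141, -0.0, 1.565]
force: [1.1, 0.8, -2.1]
width: 43.6
gripper_force: 61.4
t39.2 p [ 567.2 -299.    91.4] yaw89.7 w43.6 F [ 1.1  0.8 -2.1] gf 61.4 -> shift [-0.04  0.12  2.14] turn -0.30679419244290784
```

```bash
python3 -m inch '[[[0,0.05,0.3,0],[0,0.05,0.5,0],[0,0.05,0.5,0],[0,0.05,0.5,0]]]'
python3 -m inch '[[[0,0,0.3,0],[0,0,0.6,0],[0,0,0.8,0],[0,0,0.8,0]]]'
python3 -m inch '[[[0,0,0.3,0],[0,0,0.6,0],[0,0,0.8,0],[0,0,0.8,0]]]'
python3 -c "
from h import *
go(568.4,-299.4,36,90)"
```

```text
clock: 39.52
eef_pos: [567.6, -298.8, 86.4]
tool_rot: [-3.141, -0.0, 1.566]
force: [0.4, 0.2, -2.1]
width: 43.9
gripper_force: 61.4
clock: 39.85
eef_pos: [567.4, -298.6, 77.8]
tool_rot: [-3.141, -0.001, 1.566]
force: [-0.4, -0.3, -2.8]
width: 43.5
gripper_force: 61.4
clock: 40.18
eef_pos: [567.4, -298.7, 69.9]
tool_rot: [-3.141, -0.001, 1.566]
force: [0.4, 0.9, -1.8]
width: 43.4
gripper_force: 61.4
t40.2 p [ 567.4 -298.7   69.9] yaw89.7 w43.4 F [ 0.4  0.9 -1.8] gf 61.4 -> shift [-0.08  0.1   3.39] turn -0.29980884894496285
```

```bash
python3 -m inch '[[[-0.05,0.08,0.6,0],[-0.05,0.08,1.4,0],[-0.05,0.08,2.2,0],[-0.05,0.08,3,0],[-0.05,0.08,3,0],[-0.05,0.08,3,0]]]'
python3 -m inch '[[[0,0,0.1,0],[0,0,0.2,0],[0,0,0.3,0],[0,0,0.3,0]]]'
python3 -c "
from h import *
go(568.4,-299.4,34,90)"
```

```text
clock: 40.68
eef_pos: [567.9, -299.1, 39.5]
tool_rot: [-3.14, -0.001, 1.565]
force: [0.4, 0.2, -2.4]
width: 43.4
gripper_force: 61.5
clock: 41.02
eef_pos: [568.6, -299.4, 37.6]
tool_rot: [3.141, 0.0, 1.566]
force: [0.3, 0.7, -2.7]
width: 44.0
gripper_force: 61.5
t41.0 p [ 568.6 -299.4   37.6] yaw89.7 w44.0 F [ 0.3  0.7 -2.7] gf 61.5 -> shift [-0.   -0.02  0.36] turn -0.30248464178350787
```

```bash
python3 -m inch '[[[0,0,0.1,0],[0,0,0.2,0],[0,0,0.3,0],[0,0,0.3,0]]]'
python3 -m inch '[[[0,0,0,0],[0,0,0,0],[0,0,0,0],[0,0,0,0],[0,0,0,0]]]' 5.8
python3 -m inch '[[[0,0,-2,0],[0,0,-4,0],[0,0,-6,0],[0,0,-7.5,0],[0,0,-7.5,0],[3,-2,-7.5,0],[6,-4.1,-7.5,0],[9,-6.2,-7.5,0]]]'
python3 -m inch '[[[3,-2,0,0],[6,-4.1,0,0],[8.8,-6.1,0,0],[8.8,-6.1,2,0],[8.8,-6.1,4,0],[8.8,-6.1,4,0],[8.8,-6.1,4,0]]]'
python3 - <<'E'
from h import *
I=ims();print('small',locate(I,'steel',(445,-122),0,20,12),'collar',locate(I,'red',(419,-314),0,16,16))
go(445.5,-121.5,6,90)
x,y=map(int,proj('side',[[568,-299,40]])[0])
x2,y2=map(int,proj('side',[[445.5,-121.5,10]])[0])
cv2.imwrite('pics/c12.png',np.hstack([cv2.resize(I['side'][b-32:b+32,a-32:a+32],(300,300),interpolation=cv2.INTER_CUBIC) for a,b in((x,y),(x2,y2))]))
E
```

```text
clock: 41.35
eef_pos: [568.8, -299.5, 36.1]
tool_rot: [3.141, -0.0, 1.566]
force: [-2.9, 0.8, 9.4]
width: 43.8
gripper_force: 63.1
clock: 41.77
eef_pos: [568.5, -299.4, 34.4]
tool_rot: [-3.141, -0.0, 1.566]
force: [-0.6, -0.1, -0.4]
width: 58.1
gripper_force: 0.0
clock: 42.43
eef_pos: [505.7, -208.2, 108.8]
tool_rot: [-3.141, -0.0, 1.565]
force: [0.6, 0.3, -1.0]
width: 58.1
gripper_force: 0.0
clock: 43.02
eef_pos: [445.7, -120.7, 68.7]
tool_rot: [-3.139, -0.0, 1.565]
force: [-0.3, -0.5, 0.3]
width: 57.9
gripper_force: 0.0
small {'top': [448.1, -113.0, 2.84], 'side': [444.9, -115.3, 0.8]} collar {'top': [419.8, -315.4, 0.74], 'side': [418.6, -314.0, 0.78]}
t43.1 p [ 446.8 -121.3   69.8] yaw89.7 w57.8 F [1.  0.3 0.4] gf 0.0 -> shift [-0.02 -0.13  6.38] turn -0.34664249605168607
```

View pics/c12.png

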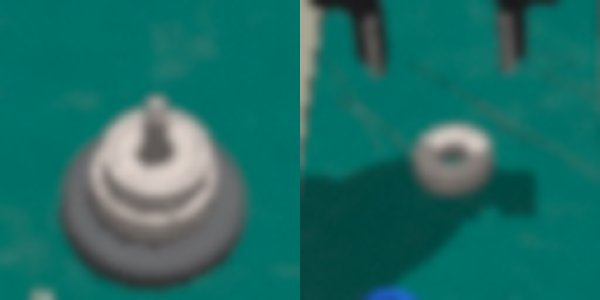

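Large and medium are stacked concentrically on the post. The small weight lies centred between the open fingers.

```bash
python3 -m inch '[[[-0.1,-0.1,2,0],[-0.1,-0.1,4,0],[-0.1,-0.1,5.8,0],[-0.1,-0.1,6.4,0],[-0.1,-0.1,6.4,0],[-0.1,-0.1,6.4,0]]]'
python3 -m inch '[[[0,0,0,0],[0,0,0,0],[0,0,0,0],[0,0,0,0],[0,0,0,0],[0,0,0,0],[0,0,0,0],[0,0,0,0]]]' 3.4
python3 -m inch '[[[0,0,-0.5,0],[0,0,-1.5,0],[0,0,-4,0],[0,0,-7,0],[0,0,-10,0],[0,0,-11,0],[0,0,-11,0],[0,0,-11,0]]]'
python3 -c "
from h import *
go(670.5,-32,118,90)"
```

```text
clock: 43.62
eef_pos: [445.9, -122.1, 5.4]
tool_rot: [3.141, 0.001, 1.565]
force: [-0.5, -0.1, 0.2]
width: 58.1
gripper_force: 0.0
clock: 44.28
eef_pos: [446.1, -122.0, 6.9]
tool_rot: [3.139, -0.0, 1.565]
force: [-1.3, -0.9, 8.3]
width: 35.6
gripper_force: 59.0
clock: 44.95
eef_pos: [445.9, -121.5, 116.2]
tool_rot: [3.14, -0.0, 1.566]
force: [-0.8, -0.2, -1.6]
width: 36.0
gripper_force: 60.2
t45.0 p [ 445.9 -121.5  116.2] yaw89.7 w36.0 F [-0.8 -0.2 -1.6] gf 60.2 -> shift [ 9.05 22.42 -0.14] turn -0.2611362680599427
```

```bash
python3 -m inch '[[[0.9,2.2,0,0],[2,5,0,0],[3.2,8,0,0],[4.4,11,0,0],[5.6,14,0,0],[6.8,17,0,0],[8,20,0,0],[8.8,21.8,0,0]]]'
python3 -m inch '[[[0.2,0.6,0,0],[0.2,0.6,1,0],[0.2,0.6,2,0],[0.2,0.6,2.8,0],[0.2,0.6,3.4,0],[0.2,0.6,3.4,0],[0.2,0.6,3.4,0],[0.2,0.6,3.4,0]]]'
python3 -c "
from h import *
f=[]
for i in range(6):get_image('side');f.append(st()['force'][2])
print(np.mean(f));go(670.5,-32,79,90)"
```

```text
clock: 45.62
eef_pos: [666.0, -32.6, 113.2]
tool_rot: [-3.141, -0.001, 1.568]
force: [0.2, 0.5, -1.0]
width: 35.5
gripper_force: 60.2
clock: 46.28
eef_pos: [669.9, -33.3, 81.9]
tool_rot: [3.141, 0.0, 1.565]
force: [0.2, 0.0, -0.2]
width: 36.1
gripper_force: 60.2
-1.0709245489934176
t46.6 p [670.2 -32.8  81.9] yaw89.7 w35.4 F [-0.4 -0.3 -1.2] gf 60.2 -> shift [0.08 0.03 0.29] turn -0.29025298151623247
```

```bash
python3 -m inch '[[[0.05,0.05,0.1,0],[0.05,0.05,0.2,0],[0.05,0.05,0.3,0],[0.05,0.05,0.3,0],[0.05,0.05,0.3,0]]]'
python3 -c "
from h import *
f=[]
for i in range(8):get_image('side');f.append(st()['force'][2])
print(np.mean(f))"
python3 -m inch '[[[0,0,0.1,0],[0,0,0.1,0],[0,0,0.1,0]]]'
python3 -c "
from h import *
f=[]
for i in range(8):get_image('side');f.append(st()['force'][2])
print(np.mean(f));go(670.5,-32,79,90)"
```

```text
clock: 47.0
eef_pos: [670.5, -32.3, 78.5]
tool_rot: [-3.142, -0.0, 1.566]
force: [0.4, 0.3, 0.4]
width: 35.6
gripper_force: 60.3
-0.46143360286007057
clock: 47.65
eef_pos: [670.5, -32.5, 77.5]
tool_rot: [3.142, -0.0, 1.566]
force: [-0.2, 0.5, -0.0]
width: 35.3
gripper_force: 60.4
-0.3807232300719952
t48.0 p [670.5 -32.4  77.6] yaw89.7 w35.9 F [ 0.1 -0.1 -0. ] gf 60.4 -> shift [ 0.04 -0.   -0.14] turn -0.2976279118064724
```

```bash
python3 -m inch '[[[0,0,0,0],[0,0,0,0],[0,0,0,0],[0,0,0,0],[0,0,0,0],[0,0,0,0]]]' 5.8
python3 -m inch '[[[0,0,-0.6,0],[0,0,-1.5,0],[0,0,-3,0],[0,0,-4,0],[0,0,-4,7],[0,0,-4,14],[0,0,-4,21],[0,0,-4,28]]]'
python3 -m inch '[[[0,0,0,7],[0,0,0,14],[0,0,0,21],[0,0,0,28],[0,0,0,35],[0,0,0,42],[0,0,0,49],[0,0,0,55]]]'
python3 -m inch '[[[0,0,0,7],[0,0,0,7],[0,0,0,7],[0,0,0,7],[0,0,0,7],[0,0,0,7],[0,0,0,7],[0,0,0,7]]]'
python3 -m inch '[[[0,0,0,0],[0,0,0,0],[0,0,0,0],[0,0,0,0],[0,0,0,0],[0,0,0,0],[0,0,0,0],[0,0,0,0]]]'
python3 - <<'E'
from h import *
go(670.7,-32,75.5,0)
I=ims();print('collar',locate(I,'red',(419,-314),0,16,16))
x,y=map(int,proj('side',[[671,-32,80]])[0])
cv2.imwrite('pics/c13.png',cv2.resize(I['side'][y-32:y+32,x-32:x+32],(400,400),interpolation=cv2.INTER_CUBIC))
E
```

```text
clock: 48.55
eef_pos: [670.5, -32.4, 77.5]
tool_rot: [-3.142, -0.0, 1.566]
force: [-0.7, 0.1, -0.2]
width: 58.0
gripper_force: 0.0
clock: 49.22
eef_pos: [670.9, -32.3, 118.8]
tool_rot: [3.14, -0.001, 1.071]
force: [-0.9, -0.0, 0.2]
width: 58.1
gripper_force: 0.0
clock: 49.88
eef_pos: [670.9, -32.1, 118.5]
tool_rot: [-3.141, -0.001, 0.112]
force: [-0.7, -0.5, -0.7]
width: 57.6
gripper_force: 0.0
clock: 50.55
eef_pos: [670.5, -32.5, 117.6]
tool_rot: [-3.141, -0.0, -0.005]
force: [0.0, -1.0, 0.1]
width: 57.9
gripper_force: 0.0
clock: 51.22
eef_pos: [670.4, -32.4, 117.5]
tool_rot: [-3.142, 0.0, -0.005]
force: [-0.2, -0.1, 0.4]
width: 58.0
gripper_force: 0.0
t51.2 p [670.4 -32.4 117.5] yaw-0.3 w58.0 F [-0.2 -0.1  0.4] gf 0.0 -> shift [ 0.03 -0.04  4.2 ] turn -0.3024095535411391
collar {'top': [419.8, -315.4, 0.74], 'side': [418.5, -313.9, 0.78]}
```

View pics/c13.png

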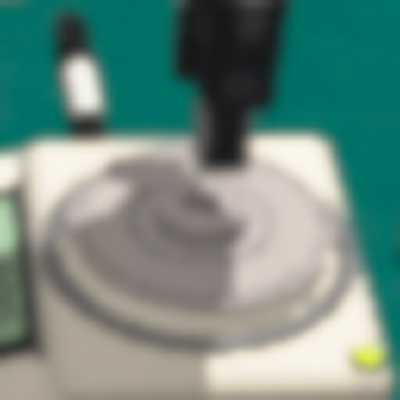

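The small weight sits in the middle of the pan and has rested over 2.5 s.

```bash
python3 -m inch '[[[0,0,1.5,0],[0,0,3,0],[0,0,4,0],[0,0,4.2,0],[0,0,4.2,0],[0,0,4.2,0]]]'
python3 -m inch '[[[0,0,0,0],[0,0,0,0],[0,0,0,0],[0,0,0,0],[0,0,0,0],[0,0,0,0],[0,0,0,0],[0,0,0,0]]]' 3.4
python3 -m inch '[[[0,0,-0.3,0],[0,0,-1,0],[0,0,-2,0],[0,0,-3.5,0],[0,0,-5,0],[0,0,-5,0],[0,0,-5,0],[0,0,-5,0]]]'
python3 -m inch '[[[-0.9,2.3,0,0],[-1.9,5,0,0],[-3.1,8,0,0],[-4.3,11.1,0,0],[-5.5,14.2,0,0],[-6.7,17.3,0,0],[-7.9,20.4,0,0],[-8.9,23.2,0,0]]]'
python3 -m inch '[[[-0.6,1.6,0,0],[-1,2.8,0.3,0],[-1.3,3.5,0.5,0],[-1.3,3.5,1,0],[-1.3,3.5,1.5,0],[-1.3,3.5,1.5,0],[-1.3,3.5,1.5,0],[-1.3,3.5,1.5,0]]]'
python3 -m inch '[[[0,0,0.6,0],[0,0,1.2,0],[0,0,1.8,0],[0,0,1.8,0],[0,0,1.8,0],[0,0,1.8,0]]]'
python3 -c "
from h import *
go(568.5,-299.4,80,0)"
```

```text
clock: 51.82
eef_pos: [670.4, -32.7, 75.2]
tool_rot: [3.141, 0.0, -0.005]
force: [-0.7, -1.0, 0.3]
width: 58.5
gripper_force: 0.0
clock: 52.48
eef_pos: [670.7, -32.6, 75.7]
tool_rot: [3.141, -0.001, -0.005]
force: [0.4, -0.9, 1.1]
width: 36.5
gripper_force: 59.9
clock: 53.15
eef_pos: [670.4, -32.1, 125.6]
tool_rot: [-3.141, -0.0, -0.005]
force: [-0.8, -0.4, -1.1]
width: 36.4
gripper_force: 60.0
clock: 53.82
eef_pos: [578.5, -265.6, 124.8]
tool_rot: [-3.141, 0.002, -0.006]
force: [0.2, -0.4, -0.7]
width: 36.0
gripper_force: 60.1
clock: 54.48
eef_pos: [567.8, -297.5, 110.2]
tool_rot: [-3.141, 0.0, -0.003]
force: [0.8, -0.3, -0.4]
width: 36.2
gripper_force: 60.1
clock: 54.98
eef_pos: [567.0, -299.1, 92.5]
tool_rot: [3.141, 0.0, -0.005]
force: [-0.3, 0.8, -0.6]
width: 36.2
gripper_force: 60.1
t55.0 p [ 567.  -299.1   92.5] yaw-0.3 w36.2 F [-0.3  0.8 -0.6] gf 60.1 -> shift [0.15 0.03 1.25] turn -0.3146618100666103
```

```bash
python3 -m inch '[[[0.1,0,0.3,0],[0.1,0,0.5,0],[0.1,0,0.5,0],[0.1,0,0.5,0]]]'
python3 -m inch '[[[0,0,0.3,0],[0,0,0.6,0],[0,0,0.8,0],[0,0,0.8,0]]]'
python3 -m inch '[[[0,0,0.3,0],[0,0,0.6,0],[0,0,0.8,0],[0,0,0.8,0]]]'
python3 -m inch '[[[0,0,0.6,0],[0,0,1.2,0],[0,0,1.8,0],[0,0,1.8,0],[0,0,1.8,0]]]'
python3 -c "
from h import *
go(568.5,-299.4,47,0)"
```

```text
clock: 55.32
eef_pos: [568.0, -298.8, 87.4]
tool_rot: [-3.141, 0.0, -0.005]
force: [1.0, -0.0, -0.2]
width: 36.1
gripper_force: 60.1
clock: 55.65
eef_pos: [567.8, -298.6, 78.8]
tool_rot: [-3.141, 0.001, -0.005]
force: [-0.3, -0.4, -0.9]
width: 36.1
gripper_force: 60.1
clock: 55.98
eef_pos: [567.8, -298.6, 70.9]
tool_rot: [-3.141, 0.001, -0.005]
force: [-0.3, 0.8, -2.2]
width: 36.3
gripper_force: 60.1
clock: 56.4
eef_pos: [567.8, -298.8, 52.9]
tool_rot: [-3.141, 0.001, -0.005]
force: [-0.3, 0.5, -1.0]
width: 36.2
gripper_force: 60.2
t56.4 p [ 567.8 -298.8   52.9] yaw-0.3 w36.2 F [-0.3  0.5 -1. ] gf 60.2 -> shift [0.08 0.06 0.59] turn -0.30537307420075877
```

```bash
python3 -m inch '[[[0.07,0.05,0.2,0],[0.07,0.05,0.3,0],[0.07,0.05,0.45,0],[0.07,0.05,0.45,0]]]'
python3 -m inch '[[[0,0,0,0],[0,0,0,0],[0,0,0,0],[0,0,0,0],[0,0,0,0]]]' 5.4
python3 -m inch '[[[0,0,-2,0],[0,0,-4,0],[0,0,-6,0],[0,0,-6,0],[-3.7,0.4,-6,0],[-7.4,0.8,-6,0],[-11.1,1.2,-6,0],[-14.8,1.6,-6,0]]]'
python3 -m inch '[[[0,0,1,0],[0,0,2,0],[0,0,4,0],[0,0,4,0],[0,0,4,0]]]'
python3 - <<'E'
from h import *
I=ims();print('collar',locate(I,'red',(419,-314),0,16,16))
go(419.3,-314.8,7,0)
x,y=map(int,proj('side',[[568,-299,40]])[0])
x2,y2=map(int,proj('side',[[419.5,-314,10]])[0])
cv2.imwrite('pics/c14.png',np.hstack([cv2.resize(I['side'][b-32:b+32,a-32:a+32],(300,300),interpolation=cv2.INTER_CUBIC) for a,b in((x,y),(x2,y2))]))
E
```

```text
clock: 56.73
eef_pos: [568.6, -299.3, 48.8]
tool_rot: [-3.141, 0.0, -0.005]
force: [-0.1, 0.5, -0.4]
width: 36.1
gripper_force: 60.2
clock: 57.15
eef_pos: [568.8, -299.4, 49.1]
tool_rot: [3.141, -0.0, -0.005]
force: [-0.2, 0.0, 0.8]
width: 53.7
gripper_force: 0.0
clock: 57.82
eef_pos: [418.9, -314.2, 108.7]
tool_rot: [3.141, 0.001, -0.004]
force: [-1.0, 0.4, 0.5]
width: 54.3
gripper_force: 0.0
clock: 58.23
eef_pos: [421.2, -313.9, 67.9]
tool_rot: [-3.14, 0.001, -0.004]
force: [-0.4, 0.0, 0.6]
width: 54.0
gripper_force: 0.0
collar {'top': [410.6, -312.4, 0.15], 'side': [418.3, -314.4, 0.78]}
t58.3 p [ 421.4 -314.9   69.2] yaw-0.2 w54.3 F [0.9 0.  0.5] gf 0.0 -> shift [-0.21 -0.01  6.22] turn -0.24861414113880187
```

View pics/c14.png

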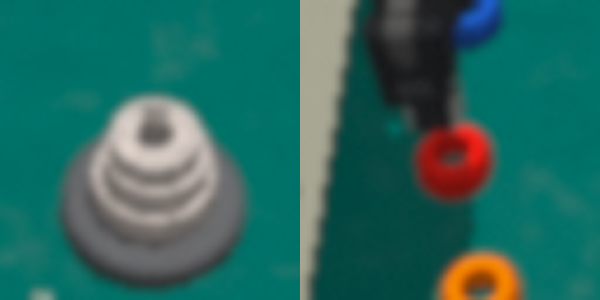

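The stack of three looks in place and the collar is free for grasping. I've now viewed 16 pictures, two over the limit of 14, so from here I check numerically only.

```bash
python3 - <<'E'
from h import *
im=get_image('side');x,y=map(int,proj('side',[[568,-299,40]])[0]);o=np.array([x-32,y-32]);a=np.linspace(0,6.283,90)
def b(r,z0,z1,dx=0):
    c=np.c_[568.5+r*np.cos(a),-299.4+r*np.sin(a)];q=np.r_[proj('side',np.c_[c,0*a+z0]),proj('side',np.c_[c,0*a+z1])]-o
    return np.round(np.r_[q.min(0),q.max(0)],1)
print('L',b(28,12,28),'M',b(24,28,44),'M',b(24,28,42),'S',b(20,42,54),'S+10',b(20,52,64),'hole',b(8,54,54),'tip',b(2,76,76))
H,S,V=cv2.split(cv2.cvtColor(im[y-32:y+32,x-32:x+32],cv2.COLOR_BGR2HSV))
for r in range(16,54,2):
    w=np.flatnonzero((S[r]<90)&(V[r]>90));print(r,(w.min(),w.max()) if len(w) else None,V[r,26:42:2])
E
```

```text
L [19.7 25.9 46.3 52.4] M [21.5 22.5 44.7 46.1] M [21.5 23.1 44.7 46.1] S [23.5 20.9 42.9 40.2] S+10 [23.5 17.8 43.1 37.1] hole [29.3 25.4 37.1 31.7] tip [32.4 20.8 34.4 22.3]
16 None [115 115 115 117 119 118 116 115]
18 None [115 115 116 115 116 115 114 113]
20 (np.int64(30), np.int64(34)) [117 124 134 135 133 127 117 114]
22 (np.int64(26), np.int64(39)) [144 173 169 163 164 172 161 129]
24 (np.int64(24), np.int64(41)) [190 206 174 141 151 192 206 176]
26 (np.int64(23), np.int64(42)) [213 211 149 117 127 175 213 204]
28 (np.int64(22), np.int64(44)) [210 198 118  96  99 144 213 211]
30 (np.int64(20), np.int64(45)) [217 206 145 120 130 180 215 209]
32 (np.int64(17), np.int64(47)) [207 218 204 200 202 210 204 188]
34 (np.int64(16), np.int64(48)) [152 187 206 210 209 200 181 145]
36 (np.int64(15), np.int64(50)) [126 128 150 159 156 137 136 151]
38 (np.int64(14), np.int64(50)) [161 148 126 120 120 126 161 184]
40 (np.int64(14), np.int64(51)) [133 155 162 170 171 165 162 142]
42 (np.int64(14), np.int64(51)) [119 118 124 133 134 129 122 141]
44 (np.int64(14), np.int64(51)) [159 134 118 120 121 129 149 179]
46 (np.int64(15), np.int64(51)) [143 158 162 170 170 155 158 140]
48 (np.int64(16), np.int64(50)) [107 116 125 133 132 119 111 104]
50 (np.int64(17), np.int64(48)) [ 85  94 102 104 104 101  99 102]
52 (np.int64(19), np.int64(46)) [ 99  97  96  88  93 100 106 109]
```

The projections match a fully seated stack, so I grasp the collar, first across y, then across x to centre it.

```bash
python3 -m inch '[[[-0.15,0,2,0],[-0.15,0,4,0],[-0.15,0,5.6,0],[-0.15,0,6.1,0],[-0.15,0,6.1,0],[-0.15,0,6.1,0]]]'
python3 -m inch '[[[0,0,0,0],[0,0,0,0],[0,0,0,0],[0,0,0,0],[0,0,0,0],[0,0,0,0],[0,0,0,0],[0,0,0,0]]]' 2.6
python3 -m inch '[[[0,0,0,0],[0,0,0,0],[0,0,0,0],[0,0,0,0],[0,0,-1.5,0],[0,0,-3,0],[0,0,-3,-7],[0,0,-3,-14]]]' 5.4
python3 -m inch '[[[0,0,0,-7],[0,0,0,-14],[0,0,0,-21],[0,0,0,-28],[0,0,0,-35],[0,0,0,-42],[0,0,0,-49],[0,0,0,-55]]]'
python3 -m inch '[[[0,0,0,-7],[0,0,0,-14],[0,0,0,-20],[0,0,0,-20],[0,0,0,-20],[0,0,0,-20]]]'
python3 -c "
from h import *
go(419.3,-314.8,8,90)
print(locate({'side':get_image('side')},'red',(419,-314),0,16,16))"
```

```text
clock: 58.88
eef_pos: [419.5, -315.2, 8.7]
tool_rot: [3.141, -0.001, -0.005]
force: [1.0, -0.2, 0.9]
width: 54.2
gripper_force: 0.0
clock: 59.55
eef_pos: [419.7, -315.2, 9.5]
tool_rot: [3.14, -0.002, -0.005]
force: [-0.1, 1.4, 7.9]
width: 28.3
gripper_force: 58.6
clock: 60.22
eef_pos: [419.5, -314.9, 38.6]
tool_rot: [3.14, -0.0, 0.245]
force: [0.3, -0.1, -0.9]
width: 53.8
gripper_force: 0.0
clock: 60.88
eef_pos: [419.1, -314.7, 38.0]
tool_rot: [-3.142, 0.0, 1.205]
force: [-0.6, 0.0, -0.5]
width: 54.1
gripper_force: 0.0
clock: 61.38
eef_pos: [419.0, -314.6, 37.9]
tool_rot: [-3.141, -0.0, 1.545]
force: [0.3, -0.1, 0.2]
width: 53.9
gripper_force: 0.0
t61.4 p [ 419.  -314.6   37.9] yaw88.5 w53.9 F [ 0.3 -0.1  0.2] gf 0.0 -> shift [-0.01  0.03  2.99] turn -1.4637538285807068
{'side': [418.9, -314.1, 0.79]}
```

```bash
python3 -m inch '[[[0,0,1.5,-1.5],[0,0,3,-1.5],[0,0,3,-1.5],[0,0,3,-1.5]]]'
python3 -m inch '[[[0,0,0,0],[0,0,0,0],[0,0,0,0],[0,0,0,0],[0,0,0,0],[0,0,0,0],[0,0,0,0],[0,0,0,0]]]' 2.6
python3 -m inch '[[[0,0,-1,0],[0,0,-3,0],[0,0,-6,0],[0,0,-9,0],[0,0,-11,0],[0,0,-11,0],[0,0,-11,0]]]'
python3 -c "
from h import *
go(568.5,-299.4,118,90)"
```

```text
clock: 61.77
eef_pos: [418.6, -314.2, 7.6]
tool_rot: [-3.14, -0.001, 1.573]
force: [-0.0, -0.1, 0.4]
width: 54.1
gripper_force: 0.0
clock: 62.43
eef_pos: [419.5, -314.9, 9.2]
tool_rot: [3.14, 0.001, 1.574]
force: [-1.0, -0.1, 6.0]
width: 28.8
gripper_force: 58.9
clock: 63.02
eef_pos: [420.1, -314.9, 119.7]
tool_rot: [3.139, 0.002, 1.575]
force: [0.9, 0.3, -0.0]
width: 28.5
gripper_force: 59.2
t63.0 p [ 420.1 -314.9  119.7] yaw90.2 w28.5 F [ 0.9  0.3 -0. ] gf 59.2 -> shift [ 1.5  14.85  0.21] turn 0.21546134607336853
```

```bash
python3 -m inch '[[[0.3,3,0,0],[0.6,6,0,0],[0.9,9,0,0],[1.2,12,0,0],[1.5,14.9,0,0],[1.5,14.9,1,0],[1.5,14.9,2,0],[1.5,14.9,2,0]]]'
python3 -m inch '[[[0,0,0,0],[0,0,0,0],[0,0,0,0],[0,0,0,0]]]'
python3 -c "
from h import *
go(568.5,-299.4,84,90)"
```

```text
clock: 63.68
eef_pos: [565.2, -297.8, 94.5]
tool_rot: [-3.135, -0.003, 1.574]
force: [0.2, -0.1, -0.9]
width: 28.4
gripper_force: 59.3
clock: 64.02
eef_pos: [567.8, -299.7, 98.6]
tool_rot: [3.141, 0.0, 1.573]
force: [-0.9, 0.3, -0.4]
width: 28.3
gripper_force: 59.3
t64.0 p [ 567.8 -299.7   98.6] yaw90.1 w28.3 F [-0.9  0.3 -0.4] gf 59.3 -> shift [0.03 0.07 1.46] turn 0.1385973353847021
```

```bash
python3 -m inch '[[[0,0.05,0.5,0],[0,0.05,1,0],[0,0.05,1,0],[0,0.05,1,0]]]'
python3 -m inch '[[[0,0,0.4,0],[0,0,0.8,0],[0,0,0.8,0],[0,0,0.8,0]]]'
python3 -m inch '[[[0,0,0.4,0],[0,0,0.8,0],[0,0,0.8,0],[0,0,0.8,0]]]'
python3 -c "
from h import *
go(568.5,-299.4,64,90)"
```

```text
clock: 64.35
eef_pos: [568.3, -298.8, 87.4]
tool_rot: [-3.141, -0.001, 1.574]
force: [-0.1, -0.5, -0.3]
width: 28.8
gripper_force: 59.3
clock: 64.68
eef_pos: [568.3, -298.9, 79.6]
tool_rot: [-3.141, -0.0, 1.574]
force: [-0.5, 0.4, -0.1]
width: 28.8
gripper_force: 59.3
clock: 65.02
eef_pos: [568.4, -298.9, 71.6]
tool_rot: [-3.141, -0.0, 1.574]
force: [0.7, -0.3, -0.8]
width: 28.4
gripper_force: 59.3
t65.0 p [ 568.4 -298.9   71.6] yaw90.2 w28.4 F [ 0.7 -0.3 -0.8] gf 59.3 -> shift [-0.05  0.01  0.76] turn 0.1977731135698093
```

```bash
python3 -m inch '[[[-0.05,0,0.3,0],[-0.05,0,0.6,0],[-0.05,0,0.75,0],[-0.05,0,0.75,0]]]'
python3 -m inch '[[[0,0,0,0],[0,0,0,0],[0,0,0,0],[0,0,0,0],[0,0,0,0],[0,0,0,0]]]' 5.4
python3 -m inch '[[[0,0,-2,0],[0,0,-4,0],[0,0,-6,0],[0,0,-9,0],[0,0,-12,0],[3,-2,-12,0],[7,-6,-12,0],[10,-9,-12,0]]]'
python3 -m inch '[[[3,-1,0,0],[6,-2,0,0],[9,-3,0,0],[12,-3,0,0],[12,-3,0,0],[12,-3,0,0],[12,-3,0,0]]]'
python3 - <<'E'
from h import *
I=ims();go(500,-100,180,90)
for z in(54,70):print(z,locate(I,'red',(568.5,-299.4),z,16,16))
for n in I:print(n,blob(I[n],'red',proj(n,[[568.5,-299.4,62]])[0],12),hullc(n,568.5,-299.4,54,16,16))
print('red',locate(I,'red',(440,336),3,16,19),'green',locate(I,'green',(440,284),3,15,21))
im=I['side'];x,y=map(int,proj('side',[[568,-299,40]])[0])
H,S,V=cv2.split(cv2.cvtColor(im[y-32:y+32,x-32:x+32],cv2.COLOR_BGR2HSV))
for r in range(14,54,2):
    w=np.flatnonzero((S[r]<90)&(V[r]>90));q=np.flatnonzero(((H[r]<6)|(H[r]>172))&(S[r]>110));print(r,(w.min(),w.max()) if len(w) else None,(q.min(),q.max()) if len(q) else None)
E
```

```text
clock: 65.35
eef_pos: [568.3, -299.4, 64.0]
tool_rot: [-3.141, -0.0, 1.574]
force: [-0.0, 0.8, -0.3]
width: 28.6
gripper_force: 59.3
clock: 65.85
eef_pos: [568.7, -299.6, 64.6]
tool_rot: [3.141, 0.0, 1.574]
force: [0.7, 0.7, -0.4]
width: 54.4
gripper_force: 0.0
clock: 66.52
eef_pos: [488.9, -210.2, 185.0]
tool_rot: [3.14, 0.001, 1.574]
force: [-0.5, 0.5, 0.4]
width: 53.9
gripper_force: 0.0
clock: 67.1
eef_pos: [459.4, -91.7, 184.8]
tool_rot: [3.141, 0.001, 1.574]
force: [-0.0, -0.4, 0.3]
width: 54.2
gripper_force: 0.0
t67.2 p [459.3 -92.6 184.7] yaw90.1 w54.0 F [-0.6 -0.9 -0.1] gf 0.0 -> shift [-0.75  4.07  0.48] turn 0.08246794160652371
54 {'top': [568.6, -299.1, 0.7], 'side': [567.7, -296.8, 0.71]}
70 {'top': [565.6, -296.3, 0.68], 'side': [566.5, -309.8, 0.7]}
top (array([337.87087087, 184.76276276]), 55.5) (array([337.96003854, 184.79901271]), 79.74992180685513)
side (array([262.81124498, 269.10040161]), 166.0) (array([263.28158024, 270.08849438]), 232.31473789806478)
red {'top': [440.9, 336.9, 0.76], 'side': None} green {'top': [441.8, 286.5, 0.67], 'side': [439.9, 286.5, 0.51]}
[... 184 characters left out ...]
.int64(26), np.int64(40))
24 (np.int64(24), np.int64(42)) (np.int64(26), np.int64(40))
26 (np.int64(23), np.int64(42)) (np.int64(26), np.int64(40))
28 (np.int64(22), np.int64(44)) (np.int64(26), np.int64(39))
30 (np.int64(20), np.int64(45)) (np.int64(27), np.int64(38))
32 (np.int64(17), np.int64(47)) (np.int64(29), np.int64(36))
34 (np.int64(16), np.int64(48)) None
36 (np.int64(15), np.int64(50)) None
38 (np.int64(14), np.int64(50)) None
40 (np.int64(14), np.int64(51)) None
42 (np.int64(13), np.int64(51)) None
44 (np.int64(14), np.int64(51)) None
46 (np.int64(15), np.int64(51)) None
48 (np.int64(16), np.int64(50)) None
50 (np.int64(17), np.int64(48)) None
52 (np.int64(19), np.int64(46)) None
```

```bash
python3 -c "
from cell import order
print(order.finish_job())"
```

```text
the job is handed in; nothing more can be done
None
```

The balance check is done and handed in at about 67 s: both specimens stand on the tray floor, each weight rested over 2 s on the pan, and the weights lie on the post largest at the bottom with the red collar on top; I viewed 16 pictures, two over the 14 allowed.

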